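# Load the plasma-cleaning rack

## Robot

A 6-joint arm with a two-finger parallel gripper is mounted at the origin on the work surface. World frame = base frame: x ahead of the robot, y to its left, z up, the work surface at z = 0. Lengths are in m, angles in rad, forces in N, time in s.
With the tool pointing down it reaches from about 0.35 to 0.775 m from the base axis. Payload 7.3 kg.
Tool frame: the origin (TCP) lies at the very end of the fingers, on their centre line; the grasp point (between the pads) lies grip_point_offset behind it (grip_point_offset is the distance from the TCP to the grasp point, in m); z points along the fingers, y is the direction in which the jaws open and shut (so a half turn about z gives the same grasp; the last joint's range is limited). The gripper opens to 92 mm and grips with 3 to 60 N. Pads are 19 mm wide; open, the fingers measure 130 mm over their backs; the gripper's body (75 mm by 190 mm) begins 47 mm behind the grasp point.
Start: joints at [1.088, 0.342, 1.524, -0, 1.275, -0.146], TCP at [0.173, 0.496, 0.227] pointing down, gripper open.
Joint ranges: [-2.53, 2.53], [-0.77, 2.02], [0.04, 2.7], [-1, 4.14], [0.28, 2.66], [-3.11, 3.11]. Speed limits (rad/s): [2.57, 2.57, 3.14, 3.14, 3.14, 3.14].

## Interface

Orientations are given as [roll, pitch, yaw] about the fixed x, y, z axes, in that order (R = Rz(yaw) Ry(pitch) Rx(roll)).
In Python, from cell import * gives the robot as it stands.
- The arm moves only by the shell command python3 -m inch 'ROWS' [OPENING] [FORCE]. ROWS is JSON, a list that holds one entry, the list of rows, each a list of 4 numbers: the shift along the tool's x, y, z in mm, then the turn about the tool's z in rad. In form: [[[x, y, z, roll], ...]]. A call has 1 to 10 rows; each row shifts and turns the commanded pose from where the row before left it, along the tool's axes as they then stand; what a row does not reach is not made up. A row lasts 1/8 s, in which the tool goes at most 62.5 mm and 10.7 degrees, less where a joint would pass 70% of its speed; a pose out of reach is approached as far as the arm can. A call with a gripper value outside its range is refused whole. OPENING is the closure, from -1 (fully open) to 1 (shut), set as the call begins (- or left out, the last holds). The fingers move at their own pace and stop on an object; FORCE is the grip in N (left out, the last holds). Time passes only in rows, so rows that do not move let the fingers close. It gives the time, the measured TCP pose, the force and the opening at its end, in the units of the state.
- observe(): the state, without advancing time (a new reading comes with each control period).
- read_camera(name): name is "scene" or "top" or "wrist"; returns a dict with "img" (400x640x3 uint8, blue, green, red), "fx", "fy", "cx", "cy" (pixels), "eye" and "rotation" of the camera in the world; the wrist camera has in their place "T_tool_cam" (4x4, takes a point from camera to tool coordinates, whose origin is the TCP and whose axes are the flange's). Camera axes: x right, y down, z forward; pixel columns grow to the right and rows downward; lengths in m; the calibration is good to about 2 mm. A picture is of the moment at which its call begins: read the wrist's pose just before it. There is no depth.
- hand_in(): hands the job in, once; it reports no verdict.
Trained networks look in the newest picture that a camera, given by its name, has taken for a name from the list of things; names that differ only in an ending like _2 or _b are one class to them, and where a whole thing is asked for, a point or a joint stands for the part that bears it (a point fixed in the world has none). Each returns a list of dicts, best first, with "conf" (0 to 1); they miss things now and then, are a little off and sometimes report something else, mostly with a low value. They report only what shows in the picture. A call takes as long as a camera call. They do not tell look-alikes from the thing itself.
- boxes_of(camera, label): "at" ([row, column] in pixels, amid what is visible of it).
- place_of(camera, label): "at" ([row, column] in pixels: a listed point, or the origin of a listed thing).
The state is a dict: "time": time; "qpos": joint angles; "qvel": joint speeds; "joint_efforts": joint torques, N m; "tool_pos": TCP position; "tool_rot": TCP orientation; "contact_force": force on the tool from outside, world axes, zero at the start; "torque": the same for the moment, N m; "opening": finger opening in m.
Only numpy, scipy, OpenCV 4.12 (cv2) and the standard library are available. Lean on these libraries where they do the work, as an engineer would, in place of code of your own. Each camera call takes 0.05 s, during which the arm holds its last target. There are 200 camera calls.

## Task

Slide the copper top sheet forward until it sticks out over the magazine's front edge by a third to nearly half of its length, then pinch it by the part that sticks out and lay it flat, centred and lengthways, on the rack's blue pedestal. Also hang every carrier that is on the bench on the pins of the rack, each by the one of its four holes that makes it hang level. Leave the jar, the lens and the chip box alone.

Things in the scene. Friction and masses are not known exactly. Their poses are not given: they have to be found in the camera images.
- blue_mid (a point): Centre of the blue carrier (None if absent), an upright uniform aluminium plate (2.7 g/cc) 6 mm thick (x), 90 wide (y), 110 tall (z up), standing on a brass foot. Holes through it at y = -27, -9, +9, +27 mm: each 12 mm wide, floor 7 mm above this point, upright sides to 15 mm above it, then a 45 degree gabled roof peaking 21 mm above it. The plate above is free to be pinched.
- blue_foot (a point): Centre of the blue carrier's foot, a solid brass block (8.5 g/cc) 50 mm (x) by 30 (y) by 22 tall, fixed across the plate's lower edge, flush with its underside, +41.4 mm in y from the plate's middle. Whole carrier about 430 g.
- white_mid (a point): Centre of the white carrier (None if absent), an upright uniform aluminium plate (2.7 g/cc) 6 mm thick (x), 90 wide (y), 110 tall (z up), standing on a brass foot. Holes through it at y = -27, -9, +9, +27 mm: each 12 mm wide, floor 7 mm above this point, upright sides to 15 mm above it, then a 45 degree gabled roof peaking 21 mm above it. The plate above is free to be pinched.
- white_foot (a point): Centre of the white carrier's foot, a solid brass block (8.5 g/cc) 50 mm (x) by 30 (y) by 22 tall, fixed across the plate's lower edge, flush with its underside, -13.8 mm in y from the plate's middle. Whole carrier about 430 g.
- black_mid (a point): Centre of the black carrier (None if absent), an upright uniform aluminium plate (2.7 g/cc) 6 mm thick (x), 90 wide (y), 110 tall (z up), standing on a brass foot. Holes through it at y = -27, -9, +9, +27 mm: each 12 mm wide, floor 7 mm above this point, upright sides to 15 mm above it, then a 45 degree gabled roof peaking 21 mm above it. The plate above is free to be pinched.
- black_foot (a point): Centre of the black carrier's foot, a solid brass block (8.5 g/cc) 50 mm (x) by 30 (y) by 22 tall, fixed across the plate's lower edge, flush with its underside, +13.8 mm in y from the plate's middle. Whole carrier about 430 g.
- red_mid (a point): Centre of the red carrier (None if absent), an upright uniform aluminium plate (2.7 g/cc) 6 mm thick (x), 90 wide (y), 110 tall (z up), standing on a brass foot. Holes through it at y = -27, -9, +9, +27 mm: each 12 mm wide, floor 7 mm above this point, upright sides to 15 mm above it, then a 45 degree gabled roof peaking 21 mm above it. The plate above is free to be pinched.
- red_foot (a point): Centre of the red carrier's foot, a solid brass block (8.5 g/cc) 50 mm (x) by 30 (y) by 22 tall, fixed across the plate's lower edge, flush with its underside, -41.4 mm in y from the plate's middle. Whole carrier about 430 g.
- pin1 (a point): Hanging pin at the -y end of the fixed rack (4 pins, 150 mm apart): round steel, 5 mm thick, 100 mm long, pointing along -x of this frame and rising 1 mm in every 10 towards its free tip. The point is on its axis 40 mm from the root; the tip is 60 mm further along -x. z is up. The crossbar behind begins 40 mm along +x, its top 5 mm above this point.
- pin2 (a point): Hanging pin second from the -y end of the fixed rack (4 pins, 150 mm apart): round steel, 5 mm thick, 100 mm long, pointing along -x of this frame and rising 1 mm in every 10 towards its free tip. The point is on its axis 40 mm from the root; the tip is 60 mm further along -x. z is up. The crossbar behind begins 40 mm along +x, its top 5 mm above this point.
- pin3 (a point): Hanging pin second from the +y end of the fixed rack (4 pins, 150 mm apart): round steel, 5 mm thick, 100 mm long, pointing along -x of this frame and rising 1 mm in every 10 towards its free tip. The point is on its axis 40 mm from the root; the tip is 60 mm further along -x. z is up. The crossbar behind begins 40 mm along +x, its top 5 mm above this point.
- pin4 (a point): Hanging pin at the +y end of the fixed rack (4 pins, 150 mm apart): round steel, 5 mm thick, 100 mm long, pointing along -x of this frame and rising 1 mm in every 10 towards its free tip. The point is on its axis 40 mm from the root; the tip is 60 mm further along -x. z is up. The crossbar behind begins 40 mm along +x, its top 5 mm above this point.
- pedestal (a point): Centre of the top face of the rack's blue pedestal, a fixed block 110 mm (x) by 44 mm (y), 30 mm tall, in front of the rack, midway between pin2 and pin3 and below them. x runs from its near end towards the rack.
- edge (a point): Middle of the front edge of the fixed white sheet magazine (100 mm wide in y, 142 deep in x), at the height of the copper sheet's underside, 48 mm above the bench. +x points into the magazine; the space before the edge is free. Under the copper sheet two aluminium ones are penned by low guides and a front lip. Sheets slide easily on each other (friction about 0.2).
- sheet_mid (a point): Centre of the copper-coloured sheet, the top one of the stack: rigid, 124 mm (x) by 64 mm (y) by 4 mm thick, 85 g. At the start its front end lies about 8 mm inside the magazine's front edge. Once it sticks out it can be pinched across its 64 mm width.
- jar_mid (a point): Centre of an amber glass jar, 56 mm across, 70 mm tall; to be left alone.
- lens_mid (a point): Centre of a dark microscope lens standing on the bench, 42 mm across, 55 mm tall; to be left alone.
- chipbox_mid (a point): Centre of a flat black chip box, 60 x 45 x 16 mm; to be left alone.
Mind the look-alikes: they are no part of the job. Leave any green look-alike of the part that bears edge alone.

How it is judged:
On the way, in this order (a step that is already met when the one before it is completed fails the run):
1. the copper sheet, still lying flat on the stack, sticks out 30 to 60 mm beyond the magazine's front edge (x of sheet_mid in the frame of edge between 0.002 and 0.032 m and z of sheet_mid in the frame of edge between -0.001 and 0.0045 m and angle between sheet_mid's own z axis and vertical below 0.06 rad), for 0.2 s.
2. the copper sheet lies flat on the pedestal, lengthways, and has been let go (x of sheet_mid in the frame of pedestal between -0.015 and 0.015 m and y of sheet_mid in the frame of pedestal between -0.012 and 0.012 m and z of sheet_mid in the frame of pedestal between -0.001 and 0.0045 m and angle between the x axis of sheet_mid and the x axis of pedestal, either way round below 0.13 rad and angle between sheet_mid's own z axis and vertical below 0.06 rad and contact force between the fingers and sheet below 0.1 N), for 0.3 s.
At the end, for the whole second after the job is handed in: Copper sheet flat, still and let go on the pedestal: centre within 15 mm lengthways and 12 mm sideways, turned under 7 degrees. Every carrier present hangs by a hole on a pin, level within 7 degrees and not swinging (x of sheet_mid in the frame of pedestal between -0.015 and 0.015 m and y of sheet_mid in the frame of pedestal between -0.012 and 0.012 m and z of sheet_mid in the frame of pedestal between -0.001 and 0.0045 m and angle between the x axis of sheet_mid and the x axis of pedestal, either way round below 0.13 rad and angle between sheet_mid's own z axis and vertical below 0.06 rad and linear speed of sheet below 0.02 m/s and angle between blue_mid's own y axis and vertical between 1.4508 and 1.6908 rad and angular speed of each of blue, white, black, red below 0.4 rad/s and ((x of blue_mid in the frame of pin1 between -0.06 and 0.038 m and y of blue_mid in the frame of pin1 between -0.036 and 0.036 m and z of blue_mid in the frame of pin1 between -0.027 and -0.008 m) or (x of blue_mid in the frame of pin2 between -0.06 and 0.038 m and y of blue_mid in the frame of pin2 between -0.036 and 0.036 m and z of blue_mid in the frame of pin2 between -0.027 and -0.008 m) or (x of blue_mid in the frame of pin3 between -0.06 and 0.038 m and y of blue_mid in the frame of pin3 between -0.036 and 0.036 m and z of blue_mid in the frame of pin3 between -0.027 and -0.008 m) or (x of blue_mid in the frame of pin4 between -0.06 and 0.038 m and y of blue_mid in the frame of pin4 between -0.036 and 0.036 m and z of blue_mid in the frame of pin4 between -0.027 and -0.008 m)) and angle between white_mid's own y axis and vertical between 1.4508 and 1.6908 rad and ((x of white_mid in the frame of pin1 between -0.06 and 0.038 m and y of white_mid in the frame of pin1 between -0.036 and 0.036 m and z of white_mid in the frame of pin1 between -0.027 and -0.008 m) or (x of white_mid in the frame of pin2 between -0.06 and 0.038 m and y of white_mid in the frame of pin2 between -0.036 and 0.036 m and z of white_mid in the frame of pin2 between -0.027 and -0.008 m) or (x of white_mid in the frame of pin3 between -0.06 and 0.038 m and y of white_mid in the frame of pin3 between -0.036 and 0.036 m and z of white_mid in the frame of pin3 between -0.027 and -0.008 m) or (x of white_mid in the frame of pin4 between -0.06 and 0.038 m and y of white_mid in the frame of pin4 between -0.036 and 0.036 m and z of white_mid in the frame of pin4 between -0.027 and -0.008 m)) and angle between black_mid's own y axis and vertical between 1.4508 and 1.6908 rad and ((x of black_mid in the frame of pin1 between -0.06 and 0.038 m and y of black_mid in the frame of pin1 between -0.036 and 0.036 m and z of black_mid in the frame of pin1 between -0.027 and -0.008 m) or (x of black_mid in the frame of pin2 between -0.06 and 0.038 m and y of black_mid in the frame of pin2 between -0.036 and 0.036 m and z of black_mid in the frame of pin2 between -0.027 and -0.008 m) or (x of black_mid in the frame of pin3 between -0.06 and 0.038 m and y of black_mid in the frame of pin3 between -0.036 and 0.036 m and z of black_mid in the frame of pin3 between -0.027 and -0.008 m) or (x of black_mid in the frame of pin4 between -0.06 and 0.038 m and y of black_mid in the frame of pin4 between -0.036 and 0.036 m and z of black_mid in the frame of pin4 between -0.027 and -0.008 m)) and angle between red_mid's own y axis and vertical between 1.4508 and 1.6908 rad and ((x of red_mid in the frame of pin1 between -0.06 and 0.038 m and y of red_mid in the frame of pin1 between -0.036 and 0.036 m and z of red_mid in the frame of pin1 between -0.027 and -0.008 m) or (x of red_mid in the frame of pin2 between -0.06 and 0.038 m and y of red_mid in the frame of pin2 between -0.036 and 0.036 m and z of red_mid in the frame of pin2 between -0.027 and -0.008 m) or (x of red_mid in the frame of pin3 between -0.06 and 0.038 m and y of red_mid in the frame of pin3 between -0.036 and 0.036 m and z of red_mid in the frame of pin3 between -0.027 and -0.008 m) or (x of red_mid in the frame of pin4 between -0.06 and 0.038 m and y of red_mid in the frame of pin4 between -0.036 and 0.036 m and z of red_mid in the frame of pin4 between -0.027 and -0.008 m))); the robot touches nothing.
It fails at once if the amber jar is pushed more than 20 mm (distance of jar_mid from where it was at the start of the episode above 0.02 m).
It fails at once if the microscope lens is pushed more than 20 mm (distance of lens_mid from where it was at the start of the episode above 0.02 m).
It fails at once if the chip box is pushed more than 20 mm (distance of chipbox_mid from where it was at the start of the episode above 0.02 m).
Of blue, white, black, red only 3 to 4 are there at a start; the rules pass over those that are not, and their reading is None.
At some moment in a run one of blue, white, black, red may be knocked a few centimetres aside while the robot is not near it.
It also fails if it takes over 210 s, if anything falls off the work surface, if the arm or the gripper's body presses on something with over 40 N, if the wrist force passes 120 N, or if a joint passes its speed limit or range.

## Working session

There is one attempt and no reset: what is moved stays moved. The work goes in short steps, Python scripts to look and compute and a shell command to move; the robot and the scene stay as the last step left them, time stands still between calls to the robot, and variables do not carry over. Pictures are saved under pics/ and viewed, about 12 in all and at most 16, crops included, and the job is handed in when it is done.

```bash
mkdir -p pics; ls
python3 - <<'E'
from cell import *
import cv2
s=observe(); print(s['time'],s['tool_pos'],s['tool_rot'],s['opening'])
L="blue_mid white_mid black_mid red_mid blue_foot white_foot black_foot red_foot pin1 pin2 pin3 pin4 pedestal edge sheet_mid jar_mid lens_mid chipbox_mid".split()
for c in ["scene","top"]:
    d=read_camera(c); cv2.imwrite(f'pics/{c}0.png',d['img']); print(c,d['fx'],d['fy'],d['cx'],d['cy'],d['eye'],d['rotation'])
    for l in L:
        print(l,[([round(float(v)) for v in r['at']],round(float(r['conf']),2)) for r in place_of(c,l)][:4])
E
```

```text
pics
0.0 [0.17326651 0.49516395 0.22604208] [-3.14007713e+00 -2.41260093e-04  2.80483512e+00] 0.09212603074906373
scene 368.4939581420869 368.4939581420869 321.8567669486552 196.43040921338758 [0.89807795 0.46201626 1.01544029] [-2.4807288   0.0130897   2.48412049]
blue_mid []
white_mid [([343, 462], 0.91)]
black_mid [([295, 456], 0.77), ([167, 262], 0.68)]
red_mid [([182, 330], 0.92), ([354, 400], 0.25)]
blue_foot []
white_foot [([346, 452], 0.96)]
black_foot [([302, 452], 0.7)]
red_foot [([181, 320], 0.78)]
pin1 [([256, 328], 0.96), ([217, 300], 0.88), ([300, 372], 0.73), ([183, 265], 0.62)]
pin2 [([256, 328], 0.96), ([217, 300], 0.88), ([300, 372], 0.73), ([183, 265], 0.62)]
pin3 [([256, 328], 0.96), ([217, 300], 0.88), ([300, 372], 0.73), ([183, 265], 0.62)]
pin4 [([256, 328], 0.96), ([217, 300], 0.88), ([300, 372], 0.73), ([183, 265], 0.62)]
pedestal [([247, 337], 0.85), ([160, 284], 0.23)]
edge [([162, 282], 0.8), ([113, 246], 0.55), ([183, 268], 0.43)]
sheet_mid [([171, 263], 0.96)]
jar_mid [([177, 230], 0.54)]
lens_mid [([353, 400], 0.85)]
chipbox_mid []
top 402.2524570426483
[... 246 characters left out ...]
4], 0.41)]
blue_foot []
white_foot []
black_foot [([232, 212], 0.5), ([169, 306], 0.41)]
red_foot [([224, 348], 0.7)]
pin1 [([168, 268], 0.95), ([167, 309], 0.93), ([166, 229], 0.81), ([169, 347], 0.69)]
pin2 [([168, 268], 0.95), ([167, 309], 0.93), ([166, 229], 0.81), ([169, 347], 0.69)]
pin3 [([168, 268], 0.95), ([167, 309], 0.93), ([166, 229], 0.81), ([169, 347], 0.69)]
pin4 [([168, 268], 0.95), ([167, 309], 0.93), ([166, 229], 0.81), ([169, 347], 0.69)]
pedestal [([193, 294], 0.71), ([209, 191], 0.66)]
edge [([218, 458], 0.97), ([203, 384], 0.59)]
sheet_mid [([186, 391], 0.95), ([188, 294], 0.58)]
jar_mid [([164, 403], 0.67)]
lens_mid [([175, 211], 0.48)]
chipbox_mid [([185, 333], 0.71)]
```

View pics/scene0.png

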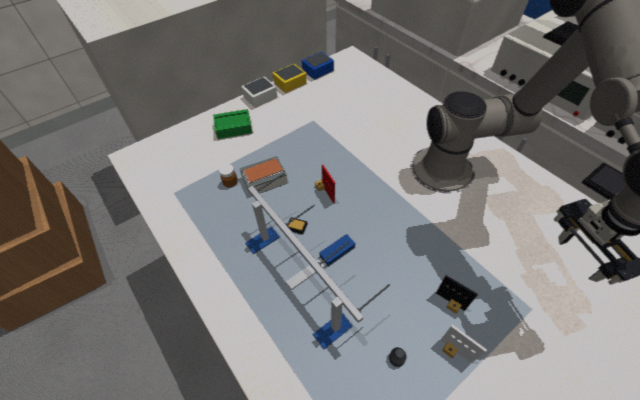

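```bash
python3 -c "
import cv2
a=cv2.imread('pics/top0.png')[120:290,160:480]; cv2.imwrite('pics/topc.png',cv2.resize(a,None,fx=2.5,fy=2.5,interpolation=cv2.INTER_CUBIC))"
```

```text
(no output)
```

View pics/topc.png

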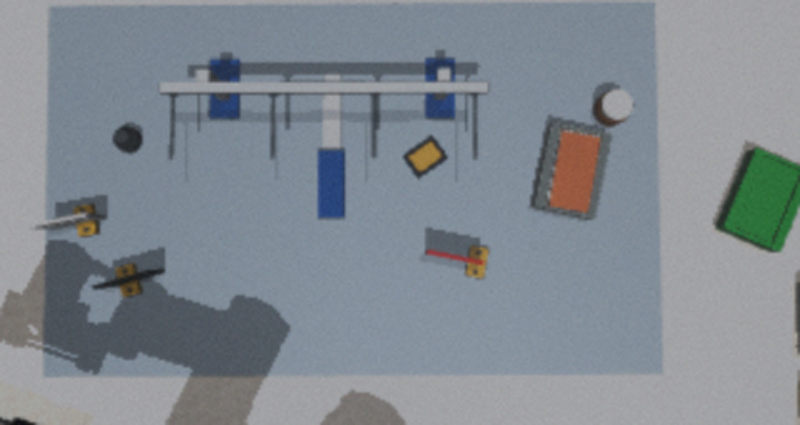

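Three carriers are present (white, black and red; there is no blue one).

In the scene view:
- The real magazine with the copper sheet is at (265,172).
- The green look-alike is at (232,124).
- Further off are white, yellow and blue boxes.
- The rack is at (300,260) and the blue pedestal at (337,248).

In the top view:
- The magazine is at (388,187), with its front edge towards the robot, near (384,203).
- The green look-alike is at (465,198).

Next I triangulate.

```bash
cat > h.py <<'E'
from cell import *
import cv2, numpy as np
from scipy.spatial.transform import Rotation as R
def shot(c):
    s=observe(); d=read_camera(c)
    if c=='wrist':
        T=np.eye(4); T[:3,:3]=R.from_euler('xyz',s['tool_rot']).as_matrix(); T[:3,3]=s['tool_pos']
        T=T@np.array(d['T_tool_cam']); d['E'],d['M']=T[:3,3],T[:3,:3]
    else: d['E'],d['M']=np.array(d['eye']),R.from_euler('xyz',d['rotation']).as_matrix()
    return d
def ray(d,rc):
    v=d['M']@np.array([(rc[1]-d['cx'])/d['fx'],(rc[0]-d['cy'])/d['fy'],1]); return d['E'],v/np.linalg.norm(v)
def onz(d,rc,z):
    e,v=ray(d,rc); return e+v*(z-e[2])/v[2]
def proj(d,p):
    q=d['M'].T@(np.array(p)-d['E']); return np.array([d['cy']+d['fy']*q[1]/q[2],d['cx']+d['fx']*q[0]/q[2]])
def tri(*dr):
    A=np.zeros((3,3));b=np.zeros(3)
    for d,rc in dr:
        e,v=ray(d,rc);P=np.eye(3)-np.outer(v,v);A+=P;b+=P@e
    x=np.linalg.solve(A,b); return x,[float(np.linalg.norm((np.eye(3)-np.outer(ray(d,rc)[1],ray(d,rc)[1]))@(x-d['E']))) for d,rc in dr]
def places(c,l): return [(np.round(np.array(r['at'],float),1).tolist(),round(float(r['conf']),2)) for r in place_of(c,l)]
E
python3 - <<'E'
from h import *
np.set_printoptions(precision=4,suppress=True)
print(grip_point_offset if 'grip_point_offset' in globals() else None)
S=shot('scene');T=shot('top')
P={l:(places('scene',l),places('top',l)) for l in ['white_mid','black_mid','red_mid','red_foot','black_foot','pedestal','edge','sheet_mid','jar_mid','lens_mid','pin1']}
for l,(a,b) in P.items():
    for i,ca in a:
        for j,cb in b:
            x,r=tri((S,i),(T,j))
            if max(r)<0.02: print(l,i,ca,j,cb,x,max(r))
for d in (S,T): print([proj(d,p).round(0).tolist() for p in [(0,0,0),(.5,0,0),(0.5,-.4,0)]])
E
```

```text
0.0188
white_mid [344.7, 462.0] 0.84 [202.9, 186.9] 0.52 [0.4821 0.4478 0.0871] 0.006314954255963966
black_mid [294.6, 454.8] 0.75 [230.3, 209.8] 0.5 [0.3772 0.3567 0.0616] 0.0010644382406183078
red_mid [182.6, 330.7] 0.67 [219.4, 345.3] 0.56 [ 0.4049 -0.1734  0.059 ] 0.015441716800234222
red_foot [186.9, 320.4] 0.8 [218.9, 351.4] 0.41 [ 0.4131 -0.2075  0.0084] 0.006960262531825862
black_foot [301.9, 455.9] 0.97 [229.4, 210.0] 0.71 [0.3782 0.3666 0.0333] 0.002332703939865443
black_foot [345.1, 454.2] 0.38 [229.4, 210.0] 0.71 [ 0.3725  0.4321 -0.1976] 0.0046017077763943525
pedestal [250.2, 339.3] 0.82 [193.3, 293.9] 0.8 [0.5209 0.0295 0.006 ] 0.006909267637534928
edge [159.7, 285.9] 0.96 [205.9, 384.2] 0.79 [ 0.4646 -0.3342  0.0763] 0.005007447039378912
edge [115.0, 249.6] 0.78 [219.0, 461.7] 0.67 [ 0.4176 -0.6555  0.0418] 0.003226595313214631
sheet_mid [173.6, 264.7] 0.77 [187.5, 390.4] 0.6 [ 0.5404 -0.3681  0.0259] 0.0062661093346416865
jar_mid [177.1, 230.2] 0.87 [164.2, 401.5] 0.65 [ 0.6418 -0.4184  0.0332] 0.0017119103502130808
lens_mid [354.7, 399.2] 0.79 [176.8, 212.5] 0.58 [0.5939 0.3659 0.0114] 0.004485904326011062
pin1 [216.0, 300.8] 0.85 [167.5, 309.1] 0.82 [ 0.6043 -0.0402  0.1873] 0.005915081741013239
pin1 [216.0, 300.8] 0.85 [187.7, 329.1] 0.15 [ 0.5467 -0.1216  0.0435] 0.0018572187518157031
pin1 [181.1, 267.3] 0.74 [166.8, 349.3] 0.88 [ 0.6086 -0.1918  0.1972] 0.0006744636348447081
pin1 [299.4, 372.0] 0.67 [167.1, 227.0] 0.59 [0.6109 0.2603 0.1951] 0.001239471042831691
pin1 [253.6, 330.8] 0.61 [164.1, 265.1] 0.92 [0.6182 0.1164 0.2148] 0.0011251723207544749
[[169.0, 442.0], [241.0, 336.0], [168.0, 269.0]]
[[322.0, 300.0], [200.0, 300.0], [199.0, 396.0]]
```

```bash
cat >> h.py <<'E'
def go(x,y,z,yaw=None,s=None):
    "tool-frame shift (mm) to a world TCP, then turn after it; yaw taken modulo pi"
    s=s or observe(); M=R.from_euler('xyz',s['tool_rot']).as_matrix()
    d=M.T@(np.array([x,y,z])-s['tool_pos'])*1000
    t=0 if yaw is None else -((yaw-s['tool_rot'][2]+np.pi/2)%np.pi-np.pi/2)
    print('GO',d.round(1),'n>=',round(np.linalg.norm(d)/62.5,1),'turn',round(float(t),3),'n>=',round(abs(t)/.1867,1))
E
python3 -m inch '[[[-43,-37,-10,0],[-43,-37,-10,0],[-43,-37,-10,0],[-43,-37,-10,0],[-43,-37,-10,0],[-43,-37,-10,0],[-43,-37,-10,0],[-43,-37,-10,0]]]' -1
python3 -c "
from h import *
go(.43,-.33,.3,-.2)"
```

```text
time: 4.1
tool_pos: [0.401, 0.1007, 0.3074]
tool_rot: [3.141, 0.001, 2.805]
contact_force: [0.6, 0.9, 0.5]
opening: 0.0918
GO [-169.8 -396.9    7.2] n>= 6.9 turn -0.137 n>= 0.7
```

```bash
python3 -m inch '[[[-21,-50,0,0],[-21,-50,0,0],[-21,-50,0,0],[-21,-50,0,0],[-21,-50,0,0],[-21,-50,0,0],[-21,-50,0,0],[-21,-47,0,-0.137],[0,0,0,0]]]'
python3 - <<'E'
from h import *
W=shot('wrist'); cv2.imwrite('pics/w1.png',W['img'])
for l,z in [('edge',.048),('sheet_mid',.05)]:
    for p,c in places('wrist',l): print(l,p,c,onz(W,p,z).round(4))
np.save('w1.npy',{k:W[k] for k in('E','M','fx','fy','cx','cy')},allow_pickle=True)
E
```

```text
time: 5.22
tool_pos: [0.4272, -0.3308, 0.3055]
tool_rot: [3.141, -0.001, 2.939]
contact_force: [-0.6, -0.2, 0.2]
opening: 0.0916
edge [213.7, 70.3] 0.83 [ 0.4266 -0.6434  0.048 ]
edge [203.0, 312.2] 0.81 [ 0.4733 -0.3493  0.048 ]
sheet_mid [114.8, 460.8] 0.74 [ 0.4049 -0.162   0.05  ]
sheet_mid [257.9, 311.4] 0.59 [ 0.5433 -0.3651  0.05  ]
```

View pics/w1.png

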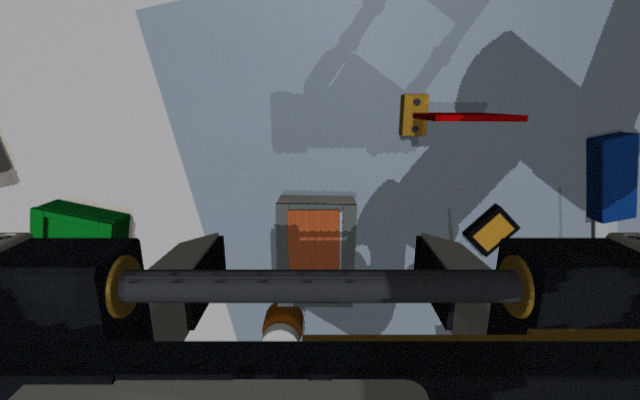

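Run:
```python
from h import *
W=np.load('w1.npy',allow_pickle=True).item()
for rc,z in [((209,288),.052),((209,341),.052),((266,288.5),.052),((266,341),.052),((205,278),.05),((205,357),.05)]: print(rc,onz(W,rc,z).round(4))
u=np.array([np.cos(-.205),np.sin(-.205)])
im=cv2.imread('pics/w1.png')[185:275,260:370]; cv2.imwrite('pics/w1c.png',cv2.resize(im,None,fx=6,fy=6,interpolation=cv2.INTER_CUBIC))
```

```text
(209, 288) [ 0.4737 -0.3793  0.052 ]
(209, 341) [ 0.4867 -0.3163  0.052 ]
(266, 288.5) [ 0.5474 -0.3956  0.052 ]
(266, 341) [ 0.5609 -0.3304  0.052 ]
(205, 278) [ 0.4668 -0.3904  0.05  ]
(205, 357) [ 0.4862 -0.2963  0.05  ]
```

View pics/w1c.png

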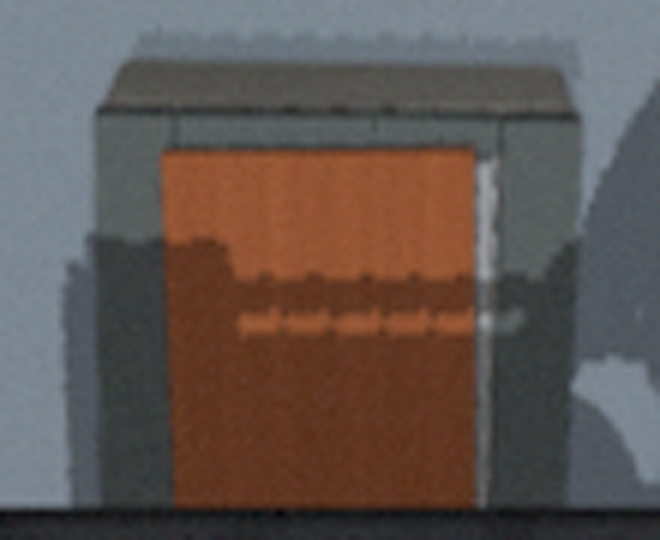

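The wrist view confirms the choice. The white-grey magazine with the copper sheet on top has its front lip at row 204, columns 278–357, and the sheet front at row 210. The green look-alike at (225,80) stays untouched.

```bash
python3 -c "
from h import *
go(.541,-.360,.065,-.203)"
```

```text
GO [-117.8  -10.   241.5] n>= 4.3 turn 0.002 n>= 0.0
```

```bash
python3 -m inch '[[[-40,-3,40,0],[-40,-4,40,0],[-38,-3,50,0],[0,0,55,0],[0,0,50,0],[0,0,0,0],[0,0,0,0]]]' 1 20; python3 -m inch '[[[0,0,3,0],[0,0,3,0],[0,0,3,0],[0,0,3,0],[0,0,0,0]]]'
```

```text
time: 6.25
tool_pos: [0.5425, -0.361, 0.0747]
tool_rot: [-3.14, 0.003, 2.942]
contact_force: [0.4, -0.7, 0.4]
opening: 0.0262
time: 6.88
tool_pos: [0.541, -0.3608, 0.0596]
tool_rot: [3.141, -0.001, 2.942]
contact_force: [0.0, -0.2, -1.0]
opening: 0.0004
```

```bash
python3 -m inch '[[[0,0,3,0],[0,0,2,0],[0,0,1,0],[0,0,1,0],[0,0,0,0],[0,0,0,0]]]'; python3 -m inch '[[[0,0,1,0],[0,0,0,0]]]'
```

```text
time: 7.62
tool_pos: [0.5412, -0.3609, 0.0531]
tool_rot: [-3.142, 0.0, 2.942]
contact_force: [0.0, 0.3, 0.3]
opening: 0.0004
time: 7.88
tool_pos: [0.5413, -0.361, 0.0523]
tool_rot: [-3.141, 0.001, 2.942]
contact_force: [0.7, 0.0, 2.2]
opening: 0.0003
```

```bash
python3 -m inch '[[[0,0,1,0],[0,0,0,0],[0,0,0,0]]]'
```

```text
time: 8.25
tool_pos: [0.5416, -0.3612, 0.0523]
tool_rot: [-3.141, 0.002, 2.942]
contact_force: [-0.9, 1.4, 7.9]
opening: 0.0007
```

```bash
python3 -m inch '[[[0,0,0.5,0],[0,0,0,0],[5,0,0,0],[8,0,0,0],[10,0,0,0],[10,0,0,0],[10,0,0,0],[7,0,0,0],[3,0,0,0],[0,0,0,0]]]'
python3 - <<'E'
from h import *
T=shot('top');cv2.imwrite('pics/t2.png',T['img']); print(places('top','sheet_mid'))
W=shot('wrist'); cv2.imwrite('pics/w2.png',W['img'])
print([(p,c,onz(W,p,.05).round(4)) for p,c in places('wrist','sheet_mid')],[(p,c,onz(W,p,.05).round(4)) for p,c in places('wrist','edge')])
E
```

```text
time: 9.5
tool_pos: [0.4901, -0.3514, 0.0522]
tool_rot: [-3.14, 0.003, 2.942]
contact_force: [-1.1, 0.2, 9.2]
opening: 0.0003
[([198.6, 389.4], 0.55)]
[] []
```

View pics/w2.png

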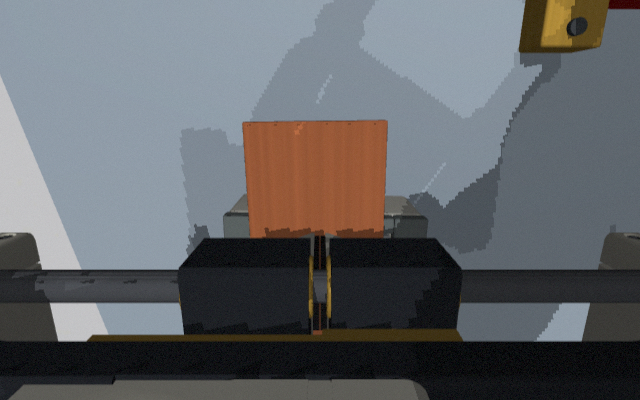

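The sheet now sticks out. Its front end is at row 121, columns 243–387, and the magazine's edge is at row 213.

Run:
```python
from h import *
W=shot('wrist')
a=onz(W,(121,243),.052);b=onz(W,(121,387),.052);c=onz(W,(213,224),.05);d=onz(W,(213,427),.05)
print(a,b,c,d); m=(a+b)/2; e=(c+d)/2; n=np.array([(b-a)[1],-(b-a)[0],0]);n/=np.linalg.norm(n)
print('yaw',np.arctan2(n[1],n[0]),'prot',(e-m)@n,'mid',m+.062*n)
g=m+.022*n; go(g[0],g[1],.12,-.2); print(g)
```

```text
[ 0.42362085 -0.37200622  0.052     ] [ 0.4361256  -0.31046265  0.052     ] [ 0.4631281  -0.39215498  0.05      ] [ 0.48221801 -0.29794717  0.05      ]
yaw -0.20045642561428484 prot 0.042702751752205025 mid [ 0.49063173 -0.35357967  0.052     ]
GO [ 38.9  -2.1 -67.9] n>= 1.3 turn 0.0 n>= 0.0
[ 0.45143269 -0.345615    0.052     ]
```

```bash
python3 -m inch '[[[0,0,-30,0],[0,0,-38,0],[39,-2,0,0],[0,0,0,0],[0,0,0,0],[0,0,0,0],[0,0,0,0],[0,0,0,0]]]' -1; python3 -c "
from h import *
go(.4514,-.3456,.0315,-.2)"
```

```text
time: 10.8
tool_pos: [0.4508, -0.3445, 0.1182]
tool_rot: [3.141, -0.0, 2.942]
contact_force: [-0.6, -0.4, 0.4]
opening: 0.0759
GO [-0.8 -0.9 86.7] n>= 1.4 turn 0.0 n>= 0.0
```

```bash
python3 -m inch '[[[0,0,0,0],[0,0,0,0],[-1,-1,20,0],[0,0,30,0],[0,0,25,0],[0,0,12,0],[0,0,0,0]]]'; python3 -m inch '[[[0,0,0,0],[0,0,0,0],[0,0,0,0],[0,0,0,0],[0,0,0,0],[0,0,0,0]]]' 1 45;python3 -m inch '[[[0,0,-3,0],[0,0,-8,0],[0,0,-20,0],[0,0,-30,0],[0,0,-30,0],[0,0,-30,0],[0,0,0,0]]]'
python3 - <<'E'
from h import *
W=shot('wrist'); cv2.imwrite('pics/w3.png',W['img'])
print([(p,c,onz(W,p,.05).round(4)) for p,c in places('wrist','sheet_mid')])
E
```

```text
time: 11.68
tool_pos: [0.4512, -0.3456, 0.0311]
tool_rot: [3.141, -0.001, 2.942]
contact_force: [0.2, 0.2, 0.8]
opening: 0.0917
time: 12.42
tool_pos: [0.4516, -0.3459, 0.0317]
tool_rot: [-3.141, 0.001, 2.942]
contact_force: [-0.1, -0.6, 2.2]
opening: 0.0627
time: 13.3
tool_pos: [0.4523, -0.3467, 0.1551]
tool_rot: [-3.139, 0.004, 2.942]
contact_force: [-0.2, -0.0, -0.6]
opening: 0.0628
[([345.2, 321.7], 0.91, array([ 0.5849, -0.3721,  0.05  ]))]
```

View pics/w3.png

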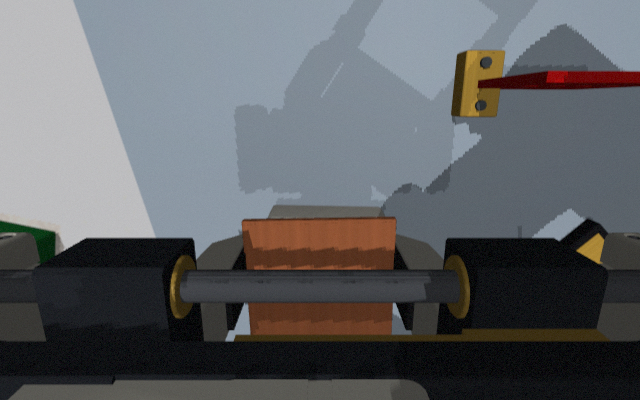

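```bash
python3 -c "
from h import *
go(.56,-.14,.31,0)"
```

```text
GO [ -65.9  223.1 -157.9] n>= 4.5 turn -0.2 n>= 1.1
```

```bash
python3 -m inch '[[[0,0,-50,0],[0,0,-50,0],[-13,30,-30,0],[-13,48,-28,0],[-14,50,0,0],[-13,50,0,0],[-13,45,0,-0.1],[0,0,0,-0.1],[0,0,0,0]]]'
python3 - <<'E'
from h import *
W=shot('wrist'); cv2.imwrite('pics/w4.png',W['img'])
np.save('w4.npy',{k:W[k] for k in('E','M','fx','fy','cx','cy')},allow_pickle=True)
for l,z in [('pedestal',.03),('red_mid',.055),('pin1',.195)]: print(l,[(p,c,onz(W,p,z).round(4)) for p,c in places('wrist',l)])
E
```

```text
time: 14.52
tool_pos: [0.5601, -0.1397, 0.3087]
tool_rot: [3.14, -0.003, -3.141]
contact_force: [-0.3, -0.5, -0.6]
opening: 0.063
pedestal [([134.3, 462.4], 0.95, array([0.5275, 0.0345, 0.03  ]))]
red_mid [([18.7, 296.5], 0.88, array([ 0.4045, -0.1641,  0.055 ])), ([227.8, 96.3], 0.44, array([ 0.6389, -0.4144,  0.055 ]))]
pin1 [([248.2, 606.3], 0.94, array([0.607 , 0.0972, 0.195 ])), ([247.9, 433.9], 0.85, array([ 0.6066, -0.0454,  0.195 ]))]
```

View pics/w4.png

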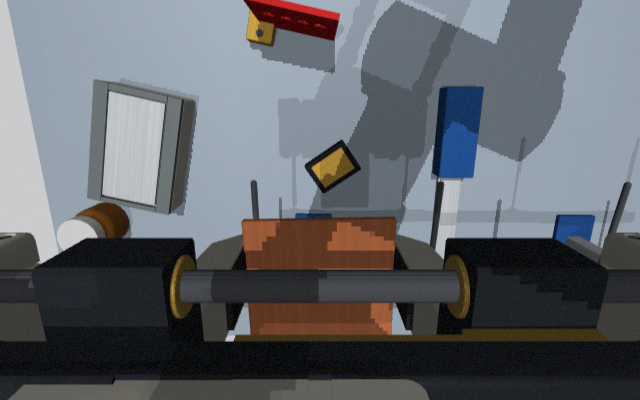

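Run:
```python
from h import *
W=np.load('w4.npy',allow_pickle=True).item(); print(W['E'])
im=cv2.imread('pics/w4.png').astype(int)
sub=im[70:195,425:500]; 
m=((sub[...,0]>95)&(sub[...,2]<60)&(sub[...,0]-sub[...,1]>50)).astype(np.uint8)
print(m.sum(), sub[60,30],sub[60,15]); 
cs=max(cv2.findContours(m,0,1)[0],key=cv2.contourArea)
q=cv2.approxPolyDP(cs,4,True)[:,0,:]+[425,70]
for c,r in q: print(r,c,onz(W,(r,c),.03).round(4))
Ez=W['E'][2]; print('pin z',Ez-(Ez-.195)*.15/.1426)
cv2.imwrite('pics/w4c.png',cv2.resize(cv2.imread('pics/w4.png')[70:195,425:500],None,fx=4,fy=4))
```

```text
[ 0.49183288 -0.14029581  0.46671392]
1699 [142  78  31] [45 23 15]
121 452 [0.5117 0.0203 0.03  ]
137 443 [0.5308 0.0111 0.03  ]
176 439 [0.5792 0.0105 0.03  ]
176 472 [0.5792 0.0519 0.03  ]
133 477 [0.526  0.0521 0.03  ]
pin z 0.18089983864403741
```

View pics/w4c.png

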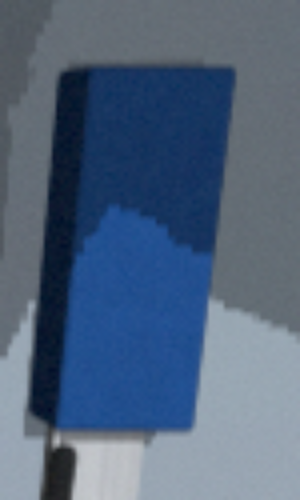

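Run:
```python
from h import *
W=np.load('w4.npy',allow_pickle=True).item()
c=[(87,447.5),(87,484),(177,473.2),(177,439.5)]
for z in (.03,.035,.04):
    P=np.array([onz(W,p,z) for p in c]); n=(P[2]+P[3]-P[0]-P[1])/2
    print(z,P.mean(0).round(4),'len',np.linalg.norm(n).round(4),'wid',np.linalg.norm((P[1]+P[2]-P[0]-P[3])/2).round(4),'yaw',np.arctan2(n[1],n[0]).round(3))
```

```text
0.03 [0.5265 0.0325 0.03  ] len 0.108 wid 0.0427 yaw -0.003
0.035 [0.5261 0.0306 0.035 ] len 0.1068 wid 0.0422 yaw -0.003
0.04 [0.5257 0.0286 0.04  ] len 0.1055 wid 0.0417 yaw -0.003
```

Run:
```python
from h import *
W=np.load('w4.npy',allow_pickle=True).item()
a=onz(W,(218,243),.3295);b=onz(W,(216.5,397),.3295);print(a,b,a-b,(a+b)/2-[.5601,-.1397,.3087])
go(.4865,.0325,.10,0)
```

```text
[ 0.53665262 -0.17126706  0.3295    ] [ 0.53605726 -0.10856799  0.3295    ] [ 0.00059536 -0.06269907  0.        ] [-0.02374506 -0.00021752  0.0208    ]
GO [ 73.7 173.2 210.1] n>= 4.5 turn -0.002 n>= 0.0
```

```bash
python3 -m inch '[[[18,43,0,0],[18,43,0,0],[18,43,0,0],[18,44,0,0],[0,0,50,0],[0,0,55,0],[0,0,55,0],[0,0,50,0],[0,0,0,0],[0,0,0,0]]]'
python3 - <<'E'
from h import *
go(.488,.0325,.020,0)
W=shot('wrist'); cv2.imwrite('pics/w5.png',W['img'])
T=shot('top'); S=shot('scene'); cv2.imwrite('pics/s5.png',S['img'])
a,b=places('top','sheet_mid'),places('scene','sheet_mid'); print(a,b); print(tri((T,a[0][0]),(S,b[0][0])))
E
```

```text
time: 15.98
tool_pos: [0.4896, 0.0323, 0.1022]
tool_rot: [-3.141, 0.003, 3.141]
contact_force: [-0.1, 1.0, -0.3]
opening: 0.0625
GO [ 1.8  0.2 82.2] n>= 1.3 turn -0.001 n>= 0.0
[([192.1, 295.4], 0.66)] [([230.2, 340.5], 0.84)]
(array([0.51609587, 0.01962438, 0.10482568]), [0.010569248106836383, 0.010569248106836317])
```

View pics/w5.png

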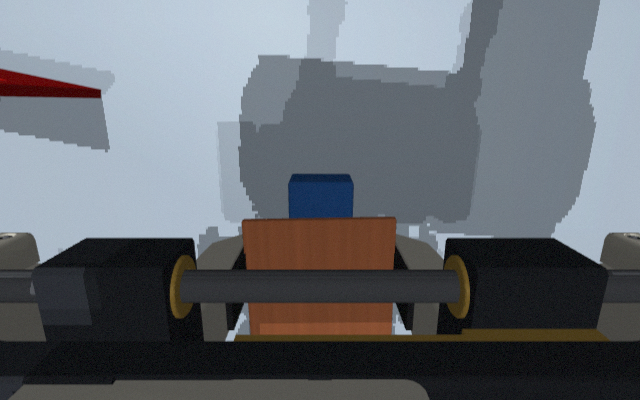

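The sheet (columns 243–396) sits in line above the pedestal (columns 289–353, near end at row 177). Next I lower it.

```bash
python3 -m inch '[[[2,0,30,0],[0,0,30,0],[0,0,20,0],[0,0,2,0],[0,0,0,0],[0,0,0,0]]]'; python3 -m inch '[[[0,0,2,0],[0,0,2,0],[0,0,1,0],[0,0,0,0],[0,0,0,0]]]'
```

```text
time: 16.98
tool_pos: [0.4871, 0.0326, 0.0196]
tool_rot: [-3.141, 0.002, -3.141]
contact_force: [-0.3, -0.1, -2.4]
opening: 0.0628
time: 17.6
tool_pos: [0.4863, 0.0327, 0.014]
tool_rot: [3.142, 0.0, -3.141]
contact_force: [-1.5, 0.3, 5.3]
opening: 0.0631
```

```bash
python3 -m inch '[[[0,0,0,0],[0,0,0,0],[0,0,0,0],[0,0,0,0],[0,0,0,0],[0,0,0,0]]]' -1; python3 -m inch '[[[0,0,-20,0],[0,0,-40,0],[0,0,-55,0],[20,0,-55,0],[20,0,-50,0],[20,0,-20,0],[0,0,0,0]]]'
python3 - <<'E'
from h import *
W=shot('wrist'); cv2.imwrite('pics/w6.png',W['img'])
print([(p,c,onz(W,p,.032).round(4)) for p,c in places('wrist','sheet_mid')])
T=shot('top'); S=shot('scene'); cv2.imwrite('pics/t6.png',T['img'][120:290,150:490])
i=cv2.imread('pics/t6.png'); cv2.imwrite('pics/t6.png',np.vstack([cv2.resize(i,(640,320),interpolation=cv2.INTER_CUBIC),S['img'][130:400]]))
for l in ['red','black','white']:
  for k,z in [('_mid',.055),('_foot',.011)]:
    print(l+k,[(c,onz(T,p,z)[:2].round(3).tolist()) for p,c in places('top',l+k)[:2]],[(c,onz(S,p,z)[:2].round(3).tolist()) for p,c in places('scene',l+k)[:2]])
E
```

```text
time: 18.35
tool_pos: [0.4863, 0.0327, 0.0135]
tool_rot: [3.142, -0.0, -3.141]
contact_force: [0.5, 0.2, 0.2]
opening: 0.0918
time: 19.23
tool_pos: [0.4262, 0.0327, 0.255]
tool_rot: [-3.141, 0.004, -3.141]
contact_force: [0.4, -1.5, -0.2]
opening: 0.092
[([252.3, 318.1], 0.9, array([0.5262, 0.0306, 0.032 ]))]
red_mid [(0.43, [0.405, -0.172])] [(0.68, [0.398, -0.17])]
red_foot [(0.56, [0.404, -0.198]), (0.36, [0.531, 0.02])] [(0.6, [0.404, -0.217])]
black_mid [(0.58, [0.377, 0.349])] [(0.96, [0.377, 0.356]), (0.39, [0.554, -0.12])]
black_foot [(0.62, [0.361, 0.355]), (0.51, [0.412, -0.181])] [(0.71, [0.37, 0.361])]
white_mid [(0.68, [0.496, 0.431]), (0.46, [0.496, 0.45])] [(0.6, [0.488, 0.456])]
white_foot [] [(0.73, [0.486, 0.433]), (0.19, [0.545, -0.333])]
```

View pics/t6.png

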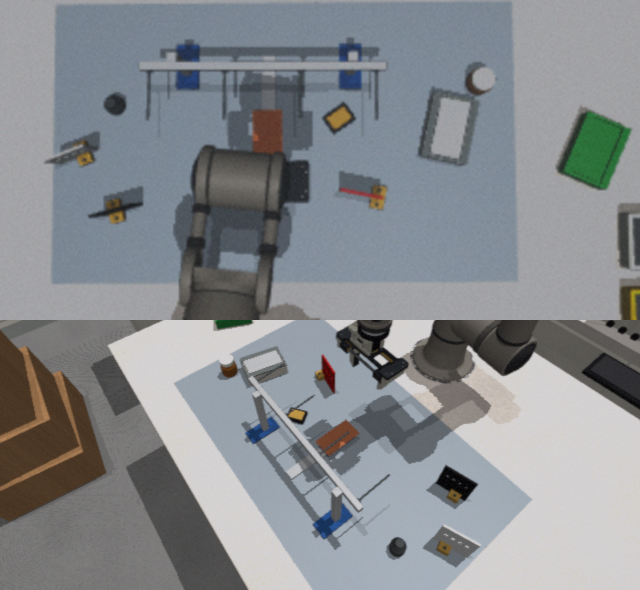

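The sheet lies on the pedestal at (0.526, 0.031), against a pedestal centre of (0.5265, 0.0325). Next are the carriers: I turn the wrist for the plates and gather pin sightings on the way.

```bash
cat >> h.py <<'E'
import os,pickle
def pins(W):
    L=pickle.load(open('pins.pkl','rb')) if os.path.exists('pins.pkl') else []
    d={k:W[k] for k in('E','M','fx','fy','cx','cy')}
    for p,c in places('wrist','pin1'):
        if c>.5: L.append((d,p,c)); print('pin',p,c,onz(d,p,.19).round(3))
    pickle.dump(L,open('pins.pkl','wb'))
E
python3 - <<'E'
from h import *
L=[]
W=np.load('w4.npy',allow_pickle=True).item(); L=[(W,[248.2,606.3],.94),(W,[247.9,433.9],.85)]
pickle.dump(L,open('pins.pkl','wb'))
E
python3 -m inch '[[[0,0,-20,0.17],[0,0,-20,0.18],[0,0,-20,0.18],[0,0,0,0.18],[0,0,0,0.18],[0,0,0,0.18],[0,0,0,0.18],[0,0,0,0.18],[0,0,0,0.14],[0,0,0,0]]]'
python3 - <<'E'
from h import *
W=shot('wrist'); pins(W); go(.41,-.26,.32,np.pi/2-.17)
E
```

```text
time: 21.28
tool_pos: [0.4263, 0.0327, 0.3136]
tool_rot: [3.141, -0.0, 1.573]
contact_force: [0.7, 0.0, 0.6]
opening: 0.0915
pin [100.2, 554.4] 0.85 [0.608 0.105 0.19 ]
GO [-292.6  -17.4   -6.5] n>= 4.7 turn 0.174 n>= 0.9
```

```bash
python3 -m inch '[[[-55,-4,0,0],[-60,-4,0,0],[-60,-4,0,0],[-60,-4,-3,0],[-58,-2,-3,0.17],[0,0,0,0],[0,0,0,0]]]'
python3 - <<'E'
from h import *
W=shot('wrist'); pins(W); cv2.imwrite('pics/w7.png',W['img'])
np.save('w7.npy',{k:W[k] for k in('E','M','fx','fy','cx','cy')},allow_pickle=True)
for l,z in [('red_mid',.055),('red_foot',.011)]: print(l,[(p,c,onz(W,p,z).round(4)) for p,c in places('wrist',l)])
E
```

```text
time: 22.25
tool_pos: [0.4084, -0.2599, 0.3192]
tool_rot: [-3.141, -0.001, 1.404]
contact_force: [0.0, 1.2, -0.4]
opening: 0.0916
pin [64.0, 562.3] 0.84 [ 0.609 -0.193  0.19 ]
red_mid [([85.6, 300.2], 0.88, array([ 0.4033, -0.1683,  0.055 ]))]
red_foot [([117.1, 302.4], 0.72, array([ 0.3971, -0.2043,  0.011 ]))]
```

View pics/w7.png

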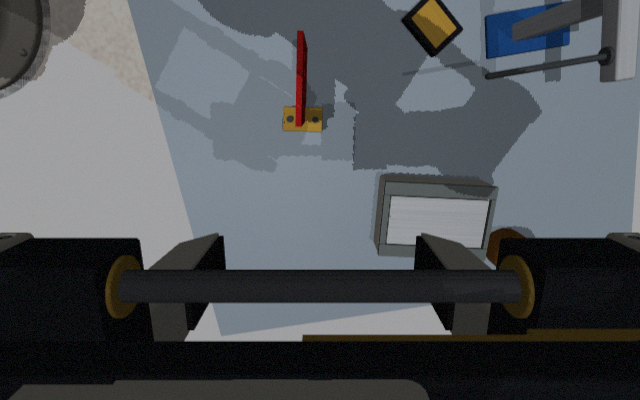

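Run:
```python
from h import *
np.set_printoptions(precision=4,suppress=True)
W=np.load('w7.npy',allow_pickle=True).item()
im=cv2.imread('pics/w7.png').astype(int)
for r in (28,32,40,60,80,100,120,126,130):
    row=im[r,285:320]; red=(row[:,2]>60)&(row[:,1]<40)&(row[:,2]>2.5*row[:,1]); c=np.where(red)[0]
    print(r,(c.min()+285,c.max()+285) if len(c) else None, row[c,2].tolist() if len(c) else '')
for z in (.18,.19,.2): print(z, onz(W,(75,488),z+.006),onz(W,(56,605),z-.004),np.linalg.norm((onz(W,(75,488),z+.006)-onz(W,(56,605),z-.004))[:2]))
# fit
from scipy.optimize import least_squares
L=pickle.load(open('pins.pkl','rb'))
def pt(v,k,a): return np.array([v[0]-(k-1.5)*.15*np.sin(v[3]),v[1]+(k-1.5)*.15*np.cos(v[3]),v[2]])+a*np.array([-np.cos(v[3]),-np.sin(v[3]),.1])
obs=[(d,p,min(range(4),key=lambda k:abs(onz(d,p,.19)[1]-(.0325+(k-1.5)*.15))),0) for d,p,c in L]
obs+=[(W,(75,488),0,.06)]
f=lambda v:np.concatenate([proj(d,pt(v,k,a))-p for d,p,k,a in obs])
s=least_squares(f,[.607,.0325,.19,0],loss='soft_l1'); print(s.x,s.fun.round(1),[o[2] for o in obs])
```

```text
28 None 
32 (np.int64(297), np.int64(302)) [94, 95, 99, 96, 97, 92]
40 (np.int64(297), np.int64(302)) [98, 98, 99, 95, 98, 99]
60 (np.int64(297), np.int64(302)) [97, 96, 97, 98, 97, 82]
80 (np.int64(297), np.int64(302)) [131, 133, 131, 132, 127, 86]
100 (np.int64(296), np.int64(301)) [132, 134, 131, 130, 132, 126]
120 (np.int64(296), np.int64(301)) [131, 132, 129, 131, 126, 80]
126 None 
130 None 
0.18 [ 0.5545 -0.192   0.186 ] [ 0.6513 -0.1932  0.176 ] 0.09676527782167256
0.19 [ 0.55  -0.192  0.196] [ 0.6437 -0.1931  0.186 ] 0.09370250578533647
0.2 [ 0.5454 -0.192   0.206 ] [ 0.6361 -0.1931  0.196 ] 0.09063973375503993
[0.6116 0.0318 0.1842 0.0038] [-0.3  0.3  0.7 -1.8 -2.4  0.2 -0.5 -0.2  1.9 -0.2] [2, 1, 2, 0, 0]
```

Run:
```python
from h import *
W=np.load('w7.npy',allow_pickle=True).item()
n=onz(W,(125,298.7),.11);f=onz(W,(30.5,299.7),.11)
d=f-n;L=np.linalg.norm(d);u=d/L;m=(n+f)/2;g=m-.027*u
print(n,f,L,m,'yaw',np.arctan2(-u[0],u[1]),'grasp',g)
go(g[0],g[1],.15,np.pi/2+np.arctan2(-u[0],u[1]))
```

```text
[ 0.39726496 -0.2085695   0.11      ] [ 0.41427226 -0.1219824   0.11      ] 0.08824156618067289 [ 0.40576861 -0.16527595  0.11      ] yaw -0.1939494258554882 grasp [ 0.40056475 -0.19176972  0.11      ]
GO [ 65.  -19.3 169.7] n>= 2.9 turn 0.028 n>= 0.1
```

```bash
python3 -m inch '[[[20,-6,30,0.028],[22,-7,50,0],[23,-6,50,0],[0,0,40,0],[0,0,40,0],[0,0,25,0],[0,0,3,0],[0,0,0,0]]]'; python3 -c "
from h import *
go(.4006,-.1918,.081,np.pi/2-.194)"
```

```text
time: 23.45
tool_pos: [0.4027, -0.1928, 0.0823]
tool_rot: [3.14, 0.0, 1.375]
contact_force: [0.6, -0.4, -0.1]
opening: 0.0919
GO [ 0.6 -2.2  1.3] n>= 0.0 turn -0.002 n>= 0.0
```

```bash
python3 -m inch '[[[0,-2,1,0],[0,0,0,0],[0,0,0,0],[0,0,0,0],[0,0,0,0],[0,0,0,0],[0,0,0,0],[0,0,0,0],[0,0,0,0],[0,0,0,0]]]' 1 50; python3 -m inch '[[[0,0,-5,0],[0,0,-15,0],[0,0,-20,0],[0,0,-20,0],[0,0,0,0],[0,0,0,0]]]'
python3 - <<'E'
from h import *
W=shot('wrist');T=shot('top');S=shot('scene'); cv2.imwrite('pics/v8.png',np.hstack([W['img'][:,150:470],S['img'][100:300,250:410].repeat(2,0).repeat(2,1)]))
print(places('wrist','red_mid'),places('wrist','red_foot'))
a,b=places('top','red_mid'),places('scene','red_mid'); print(a,b)
E
```

```text
time: 24.7
tool_pos: [0.3998, -0.1924, 0.0803]
tool_rot: [-3.141, -0.0, 1.374]
contact_force: [-0.5, -0.4, -1.2]
opening: 0.0057
time: 25.45
tool_pos: [0.3996, -0.1922, 0.1398]
tool_rot: [-3.14, -0.001, 1.374]
contact_force: [0.2, -0.9, -4.6]
opening: 0.0059
[] [([232.1, 318.3], 0.79)]
[] []
```

View pics/v8.png

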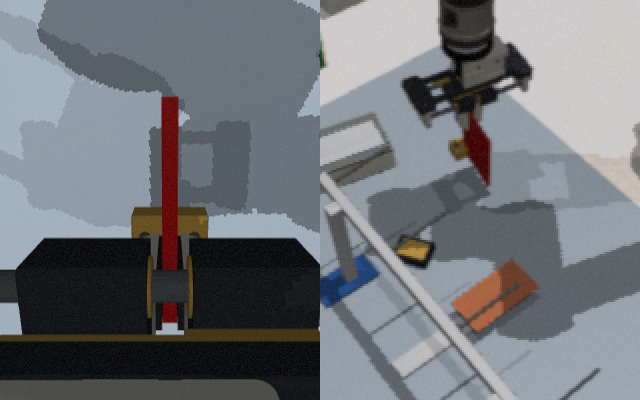

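Run:
```python
from h import *
W=shot('wrist'); s=observe()
p=onz(W,(97,320),.1695); M=R.from_euler('xyz',s['tool_rot']).as_matrix(); print(M.T@(p-s['tool_pos']))
go(.49,-.1925+.0,.26,np.pi/2)
```

```text
[ 0.07233519  0.00185406 -0.02925669]
GO [  17.6   88.2 -119.8] n>= 2.4 turn -0.197 n>= 1.1
```

```bash
python3 -m inch '[[[4,20,-50,-0.1],[4,22,-50,-0.097],[6,28,-20,0],[3,18,0,0],[0,0,0,0],[0,0,0,0]]]'
cat > fit.py <<'E'
from h import *
from scipy.optimize import least_squares
np.set_printoptions(precision=4,suppress=True)
W=shot('wrist'); pins(W)
L=pickle.load(open('pins.pkl','rb'))
if not os.path.exists('fx.pkl'):
    for c in('scene','top'):
        d=shot(c); d={k:d[k] for k in('E','M','fx','fy','cx','cy')}
        L+=[(d,p,q) for p,q in places(c,'pin1') if q>.5]
    pickle.dump(L,open('pins.pkl','wb')); open('fx.pkl','w')
def pt(v,k,a=0): return np.array([v[0]-(k-1.5)*.15*np.sin(v[3]),v[1]+(k-1.5)*.15*np.cos(v[3]),v[2]])+a*np.array([-np.cos(v[3]),-np.sin(v[3]),.1])
obs=[]
for d,p,c in L:
    e=[np.linalg.norm(proj(d,pt([.608,.0325,.188,0],k))-p) for k in range(4)]
    if min(e)<15: obs.append((d,p,int(np.argmin(e))))
f=lambda v:np.concatenate([(proj(d,pt(v,k))-p)*(np.linalg.norm(d['E']-pt(v,k))) for d,p,k in obs])
s=least_squares(f,[.607,.0325,.19,0],loss='soft_l1',f_scale=.5); print('rack x,y,z,yaw',s.x)
print((s.fun.reshape(-1,2)).round(1).tolist(),[o[2] for o in obs]); print([pt(s.x,k).round(4).tolist() for k in range(4)])
J=s.jac; print('sd',np.sqrt(np.diag(np.linalg.inv(J.T@J))*np.mean(s.fun**2)))
E
python3 fit.py; python3 -c "
from h import *
cv2.imwrite('pics/w9.png',shot('wrist')['img']); go(.525,-.193,.2018,np.pi/2)"
```

```text
time: 26.6
tool_pos: [0.488, -0.1816, 0.2598]
tool_rot: [-3.14, -0.001, 1.571]
contact_force: [0.4, -0.4, -4.7]
opening: 0.0055
pin [227.0, 494.5] 0.86 [ 0.609 -0.193  0.19 ]
rack x,y,z,yaw [ 0.6127  0.0324  0.1836 -0.0066]
[[0.6, -0.0], [0.2, -0.5], [-1.1, 0.8], [-0.3, -0.8], [-1.0, -0.2], [-2.5, -0.7], [0.3, -1.9], [-1.1, 0.1], [-1.1, -1.3], [0.4, 3.6], [2.7, 1.6], [0.9, -1.1]] [2, 1, 2, 0, 0, 2, 1, 0, 0, 2, 3, 1]
[[0.6112, -0.1926, 0.1836], [0.6122, -0.0426, 0.1836], [0.6132, 0.1074, 0.1836], [0.6142, 0.2574, 0.1836]]
sd [0.0022 0.002  0.0032 0.0133]
GO [-11.1  36.4  58.8] n>= 1.1 turn -0.0 n>= 0.0
```

View pics/w9.png

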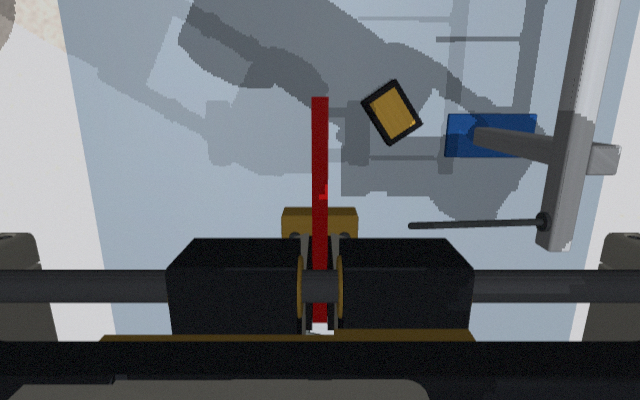

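Run:
```python
from h import *
W=shot('wrist')
for z in (.175,.18,.185,.19,.195): 
    a,b=onz(W,(226,409.5),z+.006),onz(W,(221.5,540),z-.004); print(z,a.round(4),b.round(4),np.linalg.norm((a-b)[:2]).round(4))
```

```text
0.175 [ 0.5541 -0.1962  0.181 ] [ 0.6527 -0.1964  0.171 ] 0.0986
0.18 [ 0.5527 -0.1945  0.186 ] [ 0.6494 -0.1947  0.176 ] 0.0967
0.185 [ 0.5514 -0.1927  0.191 ] [ 0.6462 -0.193   0.181 ] 0.0948
0.19 [ 0.5501 -0.1909  0.196 ] [ 0.6429 -0.1913  0.186 ] 0.0928
0.195 [ 0.5487 -0.1891  0.201 ] [ 0.6396 -0.1895  0.191 ] 0.0909
```

Run:
```python
from h import *
W=shot('wrist'); V=np.load('w7.npy',allow_pickle=True).item()
print('tip',tri((W,(226,409.5)),(V,(75.5,487.5))),'root',tri((W,(221.5,543)),(V,(56.5,607))))
```

```text
tip (array([ 0.55123491, -0.19226561,  0.19216483]), [0.00010655992957833235, 0.00010655992957847224]) root (array([ 0.65009758, -0.19374092,  0.17901671]), [0.00038175491846196706, 0.0003817549184620006])
```

```bash
python3 -m inch '[[[-11,0,0,0],[0,15,20,0],[0,15,20,0],[0,7,15,0],[0,0,2,0],[0,0,0,0],[0,0,0,0]]]'
python3 - <<'E'
from h import *
go(.525,-.193,.203,np.pi/2)
W=shot('wrist'); np.set_printoptions(precision=4,suppress=True)
print(proj(W,(.551,-.193,.1915)),proj(W,(.65,-.193,.18)))
E
```

```text
time: 27.92
tool_pos: [0.5258, -0.193, 0.2044]
tool_rot: [3.14, 0.001, 1.571]
contact_force: [-0.1, -0.1, -4.7]
opening: 0.0055
GO [-0.  -0.9  1.4] n>= 0.0 turn -0.0 n>= 0.0
[243.0701 364.877 ] [234.8351 542.5146]
```

```bash
python3 -m inch '[[[0,8,1,0],[0,8,0,0],[0,8,0,0],[0,8,0.5,0],[0,0,0,0]]]'; python3 -m inch '[[[0,8,1,0],[0,8,1,0],[0,8,1,0],[0,8,1,0],[0,6,0,0],[0,0,0,0]]]'
```

```text
time: 28.6
tool_pos: [0.5583, -0.1926, 0.2016]
tool_rot: [-3.141, -0.0, 1.571]
contact_force: [-0.5, -0.4, -4.4]
opening: 0.0058
time: 29.35
tool_pos: [0.5962, -0.1927, 0.1978]
tool_rot: [-3.142, -0.0, 1.571]
contact_force: [-0.5, -0.1, -5.0]
opening: 0.0058
```

```bash
python3 -m inch '[[[0,0,1.5,0],[0,0,1,0],[0,0,0,0],[0,0,0,0]]]'; python3 -m inch '[[[0,0,1,0],[0,0,0.5,0],[0,0,0,0],[0,0,0,0]]]'
```

```text
time: 29.85
tool_pos: [0.5958, -0.1927, 0.1956]
tool_rot: [3.141, -0.0, 1.571]
contact_force: [-0.7, 0.3, -5.0]
opening: 0.0056
time: 30.35
tool_pos: [0.5958, -0.1927, 0.194]
tool_rot: [3.141, -0.0, 1.571]
contact_force: [0.5, 0.2, -5.0]
opening: 0.0059
```

```bash
python3 -m inch '[[[0,0,1,0],[0,0,0,0],[0,0,0,0]]]'; python3 -m inch '[[[0,0,1,0],[0,0,0,0],[0,0,0,0]]]'; python3 -m inch '[[[0,0,1,0],[0,0,0,0],[0,0,0,0]]]'
```

```text
time: 30.72
tool_pos: [0.5959, -0.1929, 0.1931]
tool_rot: [3.141, 0.0, 1.571]
contact_force: [0.1, -1.3, -5.4]
opening: 0.006
time: 31.1
tool_pos: [0.596, -0.193, 0.1926]
tool_rot: [3.14, 0.001, 1.571]
contact_force: [-0.5, -1.2, 1.1]
opening: 0.0058
time: 31.48
tool_pos: [0.5962, -0.193, 0.1924]
tool_rot: [3.139, 0.001, 1.571]
contact_force: [-1.4, -1.3, 5.9]
opening: 0.0058
```

```bash
python3 -m inch '[[[0,0,-0.8,0],[0,0,0,0],[0,0,0,0],[0,0,0,0],[0,0,0,0]]]' 0.4; python3 -m inch '[[[0,0,-8,0],[0,0,-20,0],[0,0,-40,0],[0,0,-50,0],[0,0,0,0],[0,0,0,0]]]'
python3 - <<'E'
from h import *
W=shot('wrist');S=shot('scene');T=shot('top')
print(places('scene','red_mid'),places('top','red_mid'),places('wrist','red_mid'))
print('expect',proj(S,(.596,-.166,.167)),proj(T,(.596,-.166,.167)),proj(W,(.596,-.166,.167)))
cv2.imwrite('pics/v10.png',np.hstack([W['img'][:,250:570],S['img'][130:330,200:360].repeat(2,0).repeat(2,1)]))
go(.5,.1,.31,np.pi/2)
E
```

```text
time: 32.1
tool_pos: [0.5958, -0.1927, 0.1917]
tool_rot: [-3.141, -0.0, 1.571]
contact_force: [0.4, 0.2, -0.1]
opening: 0.0277
time: 32.85
tool_pos: [0.5956, -0.1926, 0.3096]
tool_rot: [-3.141, -0.0, 1.571]
contact_force: [-0.2, 0.5, 0.1]
opening: 0.0275
[([187.6, 280.9], 0.91)] [([170.9, 343.3], 0.56), ([163.2, 268.2], 0.43)] [([156.6, 320.4], 0.72)]
expect [190.92142618 276.6886192 ] [171.41113293 341.79586511] [155.72204686 318.045497  ]
GO [292.6 -95.6  -0.7] n>= 4.9 turn -0.0 n>= 0.0
```

View pics/v10.png

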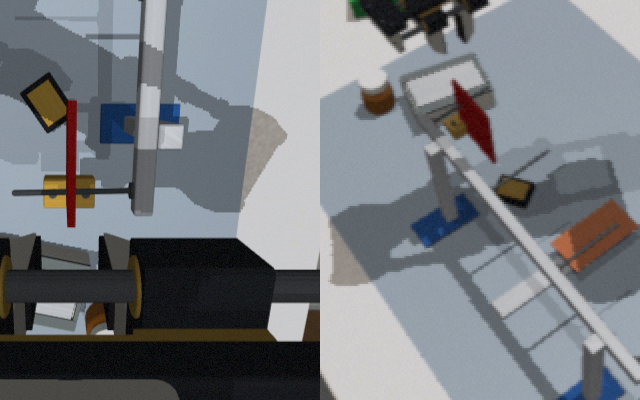

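```bash
python3 -m inch '[[[50,-22,0,0],[52,-22,0,0],[52,-22,0,0],[52,-22,0,0],[52,-22,0,0],[52,-22,0,0],[52,-22,0,0],[52,-22,0,0],[48,-20,0,0],[0,0,0,0]]]' -1
python3 - <<'E'
from h import *
W=shot('wrist'); cv2.imwrite('pics/w11.png',W['img']); pickle.dump({k:W[k] for k in('E','M','fx','fy','cx','cy')},open('w11.pkl','wb'))
for l,z in [('black_mid',.055),('black_foot',.011),('white_mid',.055),('white_foot',.011)]: print(l,[(p,c,onz(W,p,z).round(4)) for p,c in places('wrist',l)])
E
```

```text
time: 34.4
tool_pos: [0.3982, 0.2718, 0.3096]
tool_rot: [-3.141, -0.001, 1.576]
contact_force: [1.1, -0.9, -0.2]
opening: 0.0917
black_mid [([93.9, 293.3], 0.8, array([0.37  , 0.3515, 0.055 ]))]
black_foot [([82.0, 294.8], 0.62, array([0.3689, 0.3666, 0.011 ]))]
white_mid [([91.7, 296.2], 0.66, array([0.3733, 0.3539, 0.055 ]))]
white_foot [([18.9, 403.7], 0.57, array([0.4977, 0.4376, 0.011 ]))]
```

View pics/w11.png

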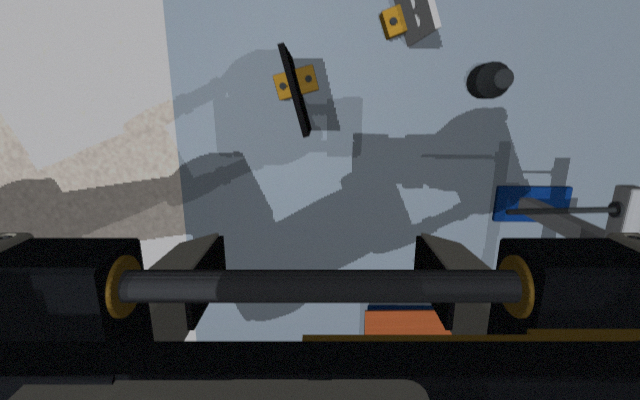

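Run:
```python
from h import *
W=pickle.load(open('w11.pkl','rb')); im=cv2.imread('pics/w11.png').astype(int).max(2)
P=[]
for r in range(40,140,6):
    c=np.where(im[r,272:316]<45)[0]+272
    if len(c): print(r,c.min(),c.max(),end='; '); P.append((r,c.min()))
col=[r for r in range(36,145) if (im[r,272:316]<45).sum()>2]; print('\nrows',min(col),max(col))
P=np.array(P[2:-2],float); k=np.polyfit(P[:,0],P[:,1],1); print(k)
a,b=min(col)-.5,max(col)+.5
n=onz(W,(b,np.polyval(k,b)),.11);f=onz(W,(a,np.polyval(k,a)),.11)
d=f-n;L=np.linalg.norm(d);u=d/L;m=(n+f)/2+.003*np.array([u[1],-u[0],0]);g=m+.009*u;y=np.arctan2(-u[0],u[1])
print(L,m,'yaw',y,'grasp',g); go(g[0],g[1],.081,np.pi/2+y)
```

```text
46 279 284; 52 280 288; 58 282 291; 64 284 293; 70 285 294; 76 287 308; 82 288 297; 88 290 299; 94 292 301; 100 293 303; 106 295 305; 112 297 306; 118 298 308; 124 300 309; 130 302 310; 136 303 304; 
rows 44 135
[  0.27097902 266.25757576]
0.0878867980592511 [0.37457252 0.35367623 0.11      ] yaw 0.2609184504189665 grasp [0.37225081 0.36237161 0.11      ]
GO [ 94.2 -28.3 228.7] n>= 4.0 turn -0.263 n>= 1.4
```

```bash
python3 -m inch '[[[47,-14,20,0],[47,-14,20,0],[0,0,40,-0.13],[0,0,40,-0.13],[0,0,45,0],[0,0,40,0],[0,0,20,0],[0,0,3,0],[0,0,0,0],[0,0,0,0]]]'; python3 -c "
from h import *
go(.3723,.3624,.081,np.pi/2+.261)"
```

```text
time: 35.9
tool_pos: [0.3726, 0.3635, 0.083]
tool_rot: [3.139, -0.001, 1.83]
contact_force: [0.1, -0.8, -0.0]
opening: 0.0916
GO [-1.  -0.6  2. ] n>= 0.0 turn -0.002 n>= 0.0
```

```bash
python3 -m inch '[[[-1,-0.6,2,0],[0,0,0,0],[0,0,0,0],[0,0,0,0],[0,0,0,0],[0,0,0,0],[0,0,0,0],[0,0,0,0],[0,0,0,0],[0,0,0,0]]]' 1 50; python3 -m inch '[[[0,0,-5,0],[0,0,-15,0],[0,0,-20,0],[0,0,-40,0],[0,0,-50,0],[0,0,-50,0],[0,0,0,0],[0,0,0,0]]]'
python3 - <<'E'
from h import *
W=shot('wrist'); s=observe(); im=W['img'].astype(int).max(2); cv2.imwrite('pics/w12.png',W['img'])
r=[q for q in range(60,235) if (im[q,314:326]<50).sum()>=5]; print('rows',r[:3],r[-1])
z=s['tool_pos'][2]+.11-.0809; M=R.from_euler('xyz',s['tool_rot']).as_matrix()
if r: print(M.T@(onz(W,(r[0]-.5,320),z)-s['tool_pos']))
print(places('wrist','black_mid'),places('wrist','black_foot'))
go(.46,.2575,s['tool_pos'][2],np.pi/2); go(.46,.1075,s['tool_pos'][2],np.pi/2)
E
```

```text
time: 37.15
tool_pos: [0.3712, 0.362, 0.0795]
tool_rot: [-3.141, 0.0, 1.831]
contact_force: [-1.1, -0.6, -1.1]
opening: 0.0057
time: 38.15
tool_pos: [0.3708, 0.3617, 0.2591]
tool_rot: [-3.14, 0.001, 1.831]
contact_force: [0.0, -0.4, -5.7]
opening: 0.006
rows [156, 157, 158] 234
[ 0.05106167  0.00189209 -0.02916281]
[] [([205.4, 320.1], 0.76), ([213.6, 514.9], 0.63)]
GO [-123.5   59.5   -0.4] n>= 2.2 turn 0.26 n>= 1.4
GO [-2.685e+02  2.100e+01 -1.000e-01] n>= 4.3 turn 0.26 n>= 1.4
```

Run:
```python
from h import *
W=shot('wrist'); s=observe(); im=W['img'].astype(int).max(2)
M=R.from_euler('xyz',s['tool_rot']).as_matrix()
for a in (.036,.054): print(a,proj(W,s['tool_pos']+M@np.array([a,0,-.0305])))
for r in range(140,238,5):
    c=np.where(im[r,280:380]<40)[0]+280; print(r,(c.min(),c.max(),len(c)) if len(c) else None, im[r,300:342:6])
```

```text
0.036 [196.44857084 315.94583884]
0.054 [147.84931989 315.779841  ]
140 None [152 153 156 157 155 155 154]
145 None [157 158 155 156 156 155 153]
150 None [158 154 155 160 156 153 156]
155 None [155 155 156 114 136 166 166]
160 (np.int64(315), np.int64(323), 9) [154 154 154   6  65 177 176]
165 (np.int64(315), np.int64(323), 9) [179 156 177  13  49 176 176]
170 (np.int64(314), np.int64(324), 11) [177 152 157  16  29 176 174]
175 (np.int64(314), np.int64(324), 11) [176 154 153  15  11 177 176]
180 (np.int64(313), np.int64(326), 14) [67 69 66 13  4 63 62]
185 (np.int64(313), np.int64(326), 14) [74 80 64  5 12 68 66]
190 (np.int64(313), np.int64(326), 14) [ 92 129  45   0   7  94  94]
195 (np.int64(312), np.int64(327), 16) [91 91 11 17 14 93 97]
200 (np.int64(312), np.int64(327), 16) [97 94 22 18 23 92 94]
205 (np.int64(291), np.int64(348), 31) [90 92 21 25 19 93 96]
210 (np.int64(288), np.int64(349), 27) [49 92 24 15 19 92 92]
215 (np.int64(292), np.int64(343), 20) [94 94  4 18  9 91 92]
220 (np.int64(312), np.int64(326), 15) [ 95  99  10   9   6  96 101]
225 (np.int64(312), np.int64(327), 16) [94 91 12  7 13 95 94]
230 (np.int64(312), np.int64(327), 16) [113 110  11   6  17  89  90]
235 (np.int64(312), np.int64(327), 16) [96 72 21 19 18 76 72]
```

```bash
python3 -m inch '[[[-45,3,0,0],[-56,4,0,0],[-56,4,0,0],[-56,5,0,0],[-55,5,0,0],[0,0,0,0.13],[0,0,0,0.13],[0,0,0,0],[0,0,0,0]]]'
python3 - <<'E'
from h import *
W=shot('wrist'); pins(W); cv2.imwrite('pics/w13.png',W['img'])
print(proj(W,(.6125,.1075,.1845)),proj(W,(.552,.1075,.1905)),proj(W,(.6125,.2575,.1845)))
go(.525,.1075,.202,np.pi/2)
E
```

```text
time: 39.48
tool_pos: [0.4605, 0.1087, 0.2594]
tool_rot: [-3.141, 0.0, 1.574]
contact_force: [-0.8, -0.6, -4.8]
opening: 0.0057
pin [211.8, 537.9] 0.64 [0.609 0.108 0.19 ]
[210.74941011 538.42432524] [213.17264657 453.54841777] [-38.28373619 581.22571776]
GO [-1.4 64.5 57.6] n>= 1.4 turn 0.002 n>= 0.0
```

```bash
python3 fit.py
```

```text
pin [210.6, 535.8] 0.69 [0.607 0.109 0.19 ]
rack x,y,z,yaw [ 0.6123  0.0322  0.1836 -0.0047]
[[0.3, -0.1], [0.2, -0.5], [-1.0, 0.5], [-0.2, -0.8], [-1.0, -0.1], [-2.7, -0.6], [0.2, -1.9], [-1.1, 0.0], [-1.2, -1.2], [0.6, 3.7], [3.1, 1.7], [1.0, -1.0], [-0.3, -0.0], [0.0, 0.5]] [2, 1, 2, 0, 0, 2, 1, 0, 0, 2, 3, 1, 2, 2]
[[0.6112, -0.1928, 0.1836], [0.6119, -0.0428, 0.1836], [0.6126, 0.1071, 0.1836], [0.6134, 0.2571, 0.1836]]
sd [0.0016 0.0014 0.0024 0.0101]
```

The model projects the pin at (211,538) and the network finds it at (212,538), so they agree. I descend to the pre-insert pose and insert.

```bash
python3 -m inch '[[[-1.4,20,15,0],[0,25,20,0],[0,20,20,0],[0,0,2,0],[0,0,0,0],[0,0,0,0]]]'; python3 -m inch '[[[0,8,0.5,0],[0,8,0,0],[0,8,0,0],[0,8,0.5,0],[0,0,0,0],[0,0,0,0]]]'
```

```text
time: 40.42
tool_pos: [0.5255, 0.1073, 0.2038]
tool_rot: [3.14, -0.0, 1.571]
contact_force: [-0.4, 1.1, -4.9]
opening: 0.0059
time: 41.18
tool_pos: [0.5574, 0.1072, 0.2016]
tool_rot: [-3.141, -0.0, 1.571]
contact_force: [0.4, -0.1, -5.5]
opening: 0.0059
```

```bash
python3 -m inch '[[[0,8,1,0],[0,8,1,0],[0,8,1,0],[0,8,1,0],[0,6,0,0],[0,0,0,0],[0,0,3,0],[0,0,1,0],[0,0,0,0],[0,0,0,0]]]'; python3 -m inch '[[[0,0,1,0],[0,0,0,0],[0,0,0,0]]]'; python3 -m inch '[[[0,0,1,0],[0,0,0,0],[0,0,0,0]]]'
```

```text
time: 42.42
tool_pos: [0.5956, 0.1072, 0.194]
tool_rot: [3.141, -0.0, 1.571]
contact_force: [0.0, 1.0, -4.7]
opening: 0.0055
time: 42.8
tool_pos: [0.5956, 0.1072, 0.1928]
tool_rot: [3.142, -0.0, 1.571]
contact_force: [-0.1, -0.6, -5.8]
opening: 0.0057
time: 43.18
tool_pos: [0.5959, 0.1072, 0.1922]
tool_rot: [3.141, -0.0, 1.571]
contact_force: [-0.5, -0.3, -2.1]
opening: 0.006
```

```bash
python3 -m inch '[[[0,0,0.4,0],[0,0,0,0],[0,0,0,0]]]'; python3 -m inch '[[[0,0,0,0],[0,0,0,0],[0,0,0,0],[0,0,0,0],[0,0,0,0]]]' 0.4; python3 -m inch '[[[0,0,-8,0],[0,0,-20,0],[0,0,-40,0],[0,0,-50,0],[0,0,0,0],[0,0,0,0]]]'
python3 - <<'E'
from h import *
W=shot('wrist');cv2.imwrite('pics/w14.png',W['img']);S=shot('scene');T=shot('top');cv2.imwrite('pics/s14.png',S['img'])
print(places('scene','black_mid'),places('top','black_mid'),places('wrist','black_mid'),places('wrist','black_foot'))
q=(.596,.098,.167);print('expect',proj(S,q),proj(T,q),proj(W,q))
for l,z in [('white_mid',.055),('white_foot',.011)]: print(l,[(c,onz(T,p,z)[:2].round(3).tolist()) for p,c in places('top',l)],[(c,onz(S,p,z)[:2].round(3).tolist()) for p,c in places('scene',l)])
im=W['img'].astype(int).max(2)
for r in range(90,235,10): 
    c=np.where(im[r,290:345]<45)[0]+290; print(r,(c.min(),c.max(),len(c)) if len(c) else None,end=' ')
go(.49,.37,.31,np.pi/2)
E
```

```text
time: 43.55
tool_pos: [0.596, 0.1072, 0.1921]
tool_rot: [3.14, -0.0, 1.571]
contact_force: [-0.1, 0.4, 3.9]
opening: 0.0054
time: 44.18
tool_pos: [0.5957, 0.1072, 0.1913]
tool_rot: [-3.142, -0.0, 1.571]
contact_force: [0.5, 0.2, -0.2]
opening: 0.0274
time: 44.92
tool_pos: [0.5954, 0.1072, 0.3092]
tool_rot: [-3.141, -0.0, 1.571]
contact_force: [0.0, -0.6, -0.9]
opening: 0.0273
[([256.2, 333.2], 0.8), ([162.9, 283.9], 0.23)] [([170.1, 345.3], 0.63), ([170.0, 270.9], 0.53)] [([200.2, 316.9], 0.74)] [([173.8, 318.1], 0.57), ([217.6, 263.7], 0.31)]
expect [253.01834797 332.51282393] [171.94415588 271.55416538] [196.43930659 318.32792384]
white_mid [(0.69, [0.508, 0.455])] [(0.83, [0.489, 0.452])]
white_foot [(0.61, [0.496, 0.451]), (0.43, [0.62, 0.118])] [(0.65, [0.499, 0.432]), (0.61, [0.532, -0.289])]
90 None 100 None 110 None 120 None 130 None 140 (np.int64(316), np.int64(321), 6) 150 (np.int64(316), np.int64(324), 9) 160 (np.int64(316), np.int64(325), 10) 170 (np.int64(316), np.int64(325), 10) 180 (np.int64(316), np.int64(325), 10) 190 (np.int64(292), np.int64(344), 38) 200 (np.int64(316), np.int64(324), 9) 210 (np.int64(316), np.int64(324), 9) 220 (np.int64(316), np.int64(324), 9) 230 (np.int64(316), np.int64(324), 9) GO [ 262.8 -105.6   -0.7] n>= 4.5 turn 0.0 n>= 0.0
```

```bash
python3 -m inch '[[[49,-21,0,0],[50,-21,0,0],[50,-21,0,0],[50,-21,0,0],[46,-21,0,0],[0,0,0,0],[0,0,0,0],[0,0,0,0]]]' -1
python3 - <<'E'
from h import *
W=shot('wrist'); cv2.imwrite('pics/w15.png',W['img']); pickle.dump({k:W[k] for k in('E','M','fx','fy','cx','cy')},open('w15.pkl','wb'))
print(W['E'])
for l,z in [('white_mid',.055),('white_foot',.011),('lens_mid',.027)]: print(l,[(p,c,onz(W,p,z).round(4)) for p,c in places('wrist',l)])
E
```

```text
time: 46.48
tool_pos: [0.4914, 0.351, 0.3095]
tool_rot: [3.141, 0.0, 1.569]
contact_force: [1.1, -0.1, 0.3]
opening: 0.0915
[0.49314072 0.42107707 0.46723707]
white_mid []
white_foot [([90.8, 323.4], 0.82, array([0.4981, 0.4353, 0.011 ]))]
lens_mid [([145.9, 406.7], 0.92, array([0.6011, 0.3693, 0.027 ]))]
```

View pics/w15.png

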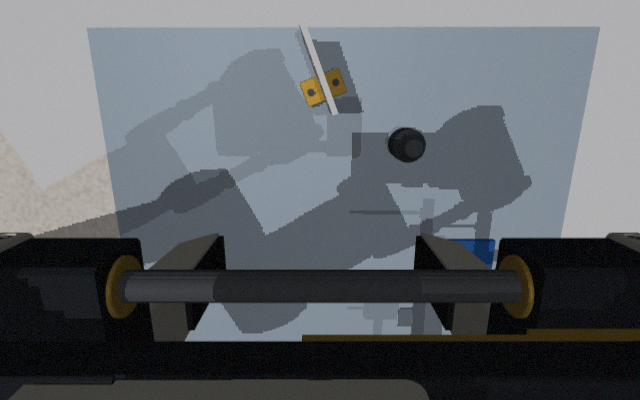

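Run:
```python
from h import *
W=pickle.load(open('w15.pkl','rb')); im=cv2.imread('pics/w15.png').astype(int); mn=im.min(2)
P=[]
for r in range(22,118,5):
    row=mn[r,290:350]; c=np.where(row>150)[0]+290
    print(r,(c.min(),c.max(),len(c)) if len(c) else None,end='; ')
    if len(c) and 3<=len(c)<14: P.append((r,(c.min()+c.max())/2))
for r in range(106,118): print('\n',r,mn[r,326:342],end='')
P=np.array(P); k=np.polyfit(P[:,0],P[:,1],1); print('\n',k,np.polyval(k,P[:,0])-P[:,1])
```

```text
22 (np.int64(290), np.int64(349), 60); 27 (np.int64(290), np.int64(349), 58); 32 (np.int64(302), np.int64(308), 7); 37 (np.int64(304), np.int64(310), 7); 42 (np.int64(306), np.int64(312), 7); 47 (np.int64(308), np.int64(313), 6); 52 (np.int64(310), np.int64(315), 6); 57 (np.int64(312), np.int64(317), 6); 62 (np.int64(313), np.int64(319), 7); 67 (np.int64(315), np.int64(321), 7); 72 (np.int64(317), np.int64(322), 6); 77 (np.int64(319), np.int64(324), 6); 82 (np.int64(321), np.int64(326), 6); 87 (np.int64(323), np.int64(328), 6); 92 (np.int64(324), np.int64(329), 6); 97 (np.int64(326), np.int64(331), 6); 102 (np.int64(328), np.int64(333), 6); 107 (np.int64(330), np.int64(335), 6); 112 (np.int64(332), np.int64(337), 6); 117 None; 
 106 [118  94  80 142 174 176 175 175 176 156  71  71  69  70  71  74]
 107 [120 103  76 110 177 175 173 172 174 173 100  74  73  69  71  74]
 108 [120 115  85  84 152 177 174 174 176 176 150  74  72  71  75  70]
 109 [119 117  90  80 128 175 177 173 174 176 172  86  72  72  71  70]
 110 [121 115 104  75 110 177 177 175 174 177 172 113  72  73  75  69]
 111 [120 118 117  88  84 154 176 175 175 174 171 149  73  72  68  67]
 112 [121 119 120 107  79 120 176 176 175 173 174 173 102  75  71  74]
 113 [118 120 121 118  92 102 176 174 175 177 164 161 122 101 101 100]
 114 [120 119 119 122 114 109 158 174 159 150 136 135 120 121 119 120]
 115 [131 120 118 118 117 120 130 146 133 117 119 119 115 118 117 121]
 116 [137 123 119 116 118 120 118 117 116 116 117 119 119 118 123 118]
 117 [138 121 119 121 120 119 119 123 118 120 117 122 117 122 118 117]
 [  0.36323529 293.55294118] [ 0.17647059 -0.00735294 -0.19117647  0.125      -0.05882353 -0.24264706
  0.07352941 -0.11029412  0.20588235  0.02205882 -0.16176471 -0.34558824
  0.47058824  0.28676471  0.10294118 -0.08088235 -0.26470588]
```

Run:
```python
from h import *
W=pickle.load(open('w15.pkl','rb')); k=[.36324,293.553]
n=onz(W,(114,np.polyval(k,114)),.11);f=onz(W,(32,np.polyval(k,32)),.11)
u=(f-n)/np.linalg.norm(f-n); m=n+.0442*u; g=m-.009*u; y=np.arctan2(-u[0],u[1])
print(n,m,proj(W,n+.09*u),'yaw',y,'grasp',g); go(g[0],g[1],.081,np.pi/2+y)
```

```text
[0.50835976 0.4104123  0.11      ] [0.49258206 0.45170037 0.11      ] [ 20.13201338 300.86575254] yaw 0.3650130513629314 grasp [0.49579472 0.4432933  0.11      ]
GO [ 91.9   4.5 228.5] n>= 3.9 turn -0.366 n>= 2.0
```

Run:
```python
from h import *
im=cv2.imread('pics/w15.png').astype(int)
for r in range(14,34): print(r,im[r,294:314].sum(1).tolist())
```

```text
14 [528, 535, 528, 524, 532, 529, 529, 521, 523, 532, 530, 535, 532, 532, 527, 527, 535, 525, 532, 529]
15 [534, 531, 536, 530, 532, 532, 527, 525, 523, 532, 532, 541, 528, 522, 528, 528, 526, 529, 527, 531]
16 [531, 528, 532, 531, 528, 526, 531, 533, 531, 521, 527, 527, 524, 528, 532, 527, 525, 526, 527, 521]
17 [530, 530, 524, 521, 531, 523, 530, 519, 529, 535, 529, 519, 537, 537, 531, 528, 525, 530, 532, 528]
18 [533, 524, 526, 527, 532, 530, 530, 524, 529, 526, 527, 529, 526, 528, 526, 525, 530, 530, 526, 523]
19 [531, 526, 529, 527, 533, 527, 522, 531, 524, 530, 528, 533, 534, 520, 530, 529, 523, 523, 530, 523]
20 [526, 524, 528, 517, 526, 524, 528, 523, 526, 526, 534, 535, 532, 526, 530, 527, 529, 528, 529, 532]
21 [522, 527, 519, 522, 529, 525, 527, 530, 533, 533, 529, 530, 523, 528, 528, 529, 526, 524, 527, 524]
22 [522, 532, 526, 531, 525, 531, 533, 534, 525, 532, 531, 532, 532, 529, 531, 526, 530, 525, 531, 535]
23 [527, 527, 523, 532, 529, 532, 532, 534, 528, 530, 524, 527, 526, 528, 525, 526, 538, 533, 526, 531]
24 [537, 531, 524, 527, 524, 494, 525, 525, 530, 524, 531, 5
[... 279 characters left out ...]
, 417, 419, 531, 531, 528, 527, 529, 521, 501, 482, 482, 486, 485, 488, 484]
28 [455, 456, 460, 458, 465, 454, 353, 525, 527, 530, 530, 526, 529, 511, 454, 453, 453, 452, 457, 464]
29 [458, 455, 455, 456, 467, 450, 327, 462, 528, 536, 526, 523, 529, 523, 476, 461, 457, 453, 458, 462]
30 [464, 458, 463, 427, 436, 431, 377, 392, 525, 529, 532, 528, 530, 520, 491, 453, 457, 452, 458, 459]
31 [463, 464, 458, 407, 409, 405, 427, 332, 525, 534, 535, 531, 531, 523, 509, 460, 453, 460, 455, 465]
32 [454, 425, 426, 408, 409, 405, 419, 287, 465, 526, 524, 518, 532, 528, 526, 472, 458, 454, 458, 458]
33 [456, 398, 395, 404, 403, 404, 404, 323, 363, 529, 530, 519, 537, 528, 524, 489, 460, 457, 464, 462]
```

```bash
python3 -m inch '[[[46,2,20,0],[46,2,20,0],[0,0,40,-0.18],[0,0,40,-0.186],[0,0,45,0],[0,0,40,0],[0,0,20,0],[0,0,3,0],[0,0,0,0],[0,0,0,0]]]'; python3 -c "
from h import *
go(.496,.4428,.081,np.pi/2+.365)"
```

```text
time: 47.92
tool_pos: [0.4954, 0.4446, 0.0829]
tool_rot: [3.139, -0.001, 1.937]
contact_force: [-0.7, 0.4, -0.4]
opening: 0.0916
GO [-1.9 -0.1  1.9] n>= 0.0 turn 0.001 n>= 0.0
```

```bash
python3 -m inch '[[[-2,0,2,0],[0,0,0,0],[0,0,0,0],[0,0,0,0],[0,0,0,0],[0,0,0,0],[0,0,0,0],[0,0,0,0],[0,0,0,0],[0,0,0,0]]]' 1 50; python3 -m inch '[[[0,0,-5,0],[0,0,-15,0],[0,0,-20,0],[0,0,-40,0],[0,0,-50,0],[0,0,-50,0],[0,0,0,0],[0,0,0,0]]]'
python3 - <<'E'
from h import *
W=shot('wrist'); s=observe(); im=W['img'].astype(int).min(2); cv2.imwrite('pics/w16.png',W['img'])
M=R.from_euler('xyz',s['tool_rot']).as_matrix()
print([proj(W,s['tool_pos']+M@np.array([a,0,-.0293])).round(1).tolist() for a in (.052,.054,.056)])
for r in range(110,190,4):
    print(r,im[r,300:344:3].tolist())
go(.44,.2575,s['tool_pos'][2],np.pi/2)
E
```

```text
time: 49.18
tool_pos: [0.4953, 0.4423, 0.0793]
tool_rot: [-3.141, -0.0, 1.937]
contact_force: [-0.3, 0.2, -0.4]
opening: 0.006
time: 50.18
tool_pos: [0.4947, 0.4419, 0.2582]
tool_rot: [-3.139, 0.001, 1.937]
contact_force: [-0.6, -0.4, -6.0]
opening: 0.0059
[[152.5, 315.0], [147.0, 315.0], [141.5, 315.0]]
110 [126, 127, 125, 124, 125, 126, 122, 123, 123, 124, 122, 143, 144, 146, 148]
114 [126, 128, 126, 124, 125, 122, 126, 123, 124, 124, 123, 123, 142, 142, 142]
118 [124, 123, 127, 125, 127, 127, 125, 122, 123, 124, 122, 124, 142, 143, 144]
122 [123, 121, 124, 127, 125, 124, 122, 123, 121, 123, 122, 124, 140, 144, 145]
126 [124, 126, 121, 126, 125, 80, 80, 74, 97, 125, 122, 123, 128, 142, 142]
130 [119, 122, 122, 124, 125, 75, 76, 76, 76, 121, 125, 124, 119, 121, 144]
134 [123, 124, 124, 127, 122, 81, 79, 80, 73, 121, 125, 120, 123, 124, 143]
138 [123, 125, 124, 122, 105, 75, 78, 77, 77, 110, 121, 120, 119, 123, 125]
142 [125, 123, 121, 121, 80, 77, 75, 78, 75, 80, 123, 123, 119, 120, 122]
146 [122, 122, 120, 122, 169, 167, 170, 167, 169, 166, 121, 122, 122, 121, 120]
150 [123, 119, 122, 121, 170, 170, 170, 169, 167, 168, 119, 117, 122, 121, 119]
154 [121, 121, 120, 120, 171, 167, 169, 168, 166, 166, 118, 121, 142, 129, 136]
158 [121, 122, 120, 126, 170, 169, 168, 167, 170, 167, 123, 139, 140, 142, 141]
162 [132, 130, 122, 118, 168, 171, 168, 169, 169, 167, 140, 143, 140, 142, 140]
166 [138, 140, 120, 122, 170, 171, 171, 165, 169, 165, 139, 139, 138, 140, 141]
170 [140, 141, 139, 120, 168, 168, 169, 167, 165, 163, 140, 139, 94, 111, 120]
174 [138, 140, 139, 140, 167, 168, 169, 167, 167, 162, 140, 141, 93, 93, 95]
178 [142, 143, 141, 140, 168, 164, 167, 166, 169, 164, 141, 141, 94, 92, 93]
182 [137, 139, 138, 139, 165, 165, 165, 164, 164, 167, 140, 134, 91, 89, 92]
186 [139, 139, 139, 137, 164, 165, 168, 167, 167, 163, 138, 140, 91, 92, 90]
GO [-152.5 -116.8    0.6] n>= 3.1 turn 0.366 n>= 2.0
```

```bash
python3 -m inch '[[[-38,-29,0,0],[-38,-29,0,0],[-38,-29,0,0],[-39,-29,0,0],[0,0,0,0.18],[0,0,0,0.186],[0,0,0,0],[0,0,0,0]]]'
python3 - <<'E'
from h import *
W=shot('wrist'); pins(W); print(proj(W,(.613,.257,.184)),proj(W,(.613,.407,.184)))
go(.525,.2565,.202,np.pi/2)
E
```

```text
time: 51.22
tool_pos: [0.4414, 0.2578, 0.2584]
tool_rot: [-3.14, 0.001, 1.575]
contact_force: [0.7, 0.2, -4.1]
opening: 0.0058
pin [210.9, 566.3] 0.9 [0.608 0.259 0.19 ]
[210.76529777 567.80246726] [-39.20642726 616.85250253]
GO [-1.7 83.5 56.8] n>= 1.6 turn 0.003 n>= 0.0
```

```bash
python3 fit.py
```

```text
rack x,y,z,yaw [ 0.6121  0.0321  0.1836 -0.0032]
[[0.2, -0.1], [0.1, -0.6], [-0.9, 0.4], [-0.2, -0.7], [-0.9, -0.1], [-2.8, -0.5], [0.1, -1.9], [-1.1, -0.1], [-1.2, -1.2], [0.7, 3.7], [3.3, 1.7], [1.0, -0.9], [-0.2, -0.2], [0.1, 0.3], [-0.1, 0.3]] [2, 1, 2, 0, 0, 2, 1, 0, 0, 2, 3, 1, 2, 2, 3]
[[0.6114, -0.1929, 0.1836], [0.6119, -0.0429, 0.1836], [0.6124, 0.1071, 0.1836], [0.6128, 0.2571, 0.1836]]
sd [0.0015 0.0012 0.0023 0.008 ]
```

```bash
python3 -m inch '[[[-1.5,20,10,0.003],[0,23,15,0],[0,20,20,0],[0,20,10,0],[0,0,2,0],[0,0,0,0],[0,0,0,0]]]'; python3 -m inch '[[[0,8,0.5,0],[0,8,0,0],[0,8,0,0],[0,8,0.5,0],[0,0,0,0],[0,0,0,0]]]'
```

```text
time: 52.3
tool_pos: [0.5244, 0.2565, 0.2031]
tool_rot: [3.141, -0.0, 1.568]
contact_force: [0.4, 0.4, -5.6]
opening: 0.0056
time: 53.05
tool_pos: [0.5566, 0.2561, 0.2012]
tool_rot: [-3.141, 0.0, 1.568]
contact_force: [-0.7, 0.7, -4.5]
opening: 0.0056
```

```bash
python3 -m inch '[[[0,8,1,0],[0,8,1,0],[0,8,1,0],[0,8,1,0],[0,6,0,0],[0,0,0,0],[0,0,3,0],[0,0,1,0],[0,0,0,0],[0,0,0,0]]]'; python3 -m inch '[[[0,0,1,0],[0,0,0,0],[0,0,0,0]]]'; python3 -m inch '[[[0,0,0.8,0],[0,0,0,0],[0,0,0,0]]]'
```

```text
time: 54.3
tool_pos: [0.5948, 0.2561, 0.1935]
tool_rot: [3.141, -0.0, 1.568]
contact_force: [0.3, -1.1, -5.3]
opening: 0.0056
time: 54.68
tool_pos: [0.595, 0.2558, 0.1928]
tool_rot: [3.141, 0.0, 1.568]
contact_force: [-0.3, -2.0, -2.3]
opening: 0.0058
time: 55.05
tool_pos: [0.5952, 0.2556, 0.1922]
tool_rot: [3.14, 0.0, 1.568]
contact_force: [0.6, -5.5, 2.4]
opening: 0.0054
```

```bash
python3 -m inch '[[[-0.8,0,0,0],[-0.5,0,0.3,0],[0,0,0,0],[0,0,0,0]]]'; python3 -m inch '[[[0,0,0,0],[0,0,0,0],[0,0,0,0],[0,0,0,0],[0,0,0,0]]]' 0.4; python3 -m inch '[[[0,0,-8,0],[0,0,-20,0],[0,0,-40,0],[0,0,-50,0],[0,0,0,0],[0,0,0,0]]]'; python3 -m inch '[[[-20,-50,0,0],[-20,-50,0,0],[-20,-50,0,0],[0,-50,0,0],[0,0,0,0],[0,0,0,0]]]'
python3 - <<'E'
from h import *
np.set_printoptions(precision=4,suppress=True)
W=shot('wrist');S=shot('scene');T=shot('top')
E={'red':(.596,-.166,.167),'black':(.596,.098,.167),'white':(.595,.265,.167)}
for l in E:
    print(l,places('scene',l+'_mid'),places('top',l+'_mid'),'expect',proj(S,E[l]),proj(T,E[l]))
print(places('scene','sheet_mid'),places('top','sheet_mid'),proj(S,(.526,.032,.032)),proj(T,(.526,.032,.032)))
a=cv2.resize(S['img'][150:340,220:420],None,fx=2.9,fy=2.9,interpolation=cv2.INTER_CUBIC); b=cv2.resize(T['img'][140:230,180:420],(580,218),interpolation=cv2.INTER_CUBIC)
cv2.imwrite('pics/final.png',np.vstack([a[:380],b])); cv2.imwrite('pics/f2.png',S['img'])
E
```

```text
time: 55.55
tool_pos: [0.5952, 0.2553, 0.192]
tool_rot: [3.14, -0.001, 1.568]
contact_force: [1.2, -1.5, 5.9]
opening: 0.0057
time: 56.18
tool_pos: [0.5948, 0.2547, 0.1912]
tool_rot: [-3.141, -0.0, 1.568]
contact_force: [0.2, -0.2, -0.1]
opening: 0.0273
time: 56.92
tool_pos: [0.5946, 0.2547, 0.3092]
tool_rot: [-3.141, -0.0, 1.568]
contact_force: [0.0, -0.2, -0.4]
opening: 0.0275
time: 57.68
tool_pos: [0.3949, 0.1953, 0.3089]
tool_rot: [-3.141, 0.0, 1.568]
contact_force: [0.5, -0.3, 0.3]
opening: 0.0279
red [([189.1, 277.2], 0.78)] [([171.5, 344.7], 0.5)] expect [190.9214 276.6886] [171.4111 341.7959]
black [([253.7, 332.9], 0.88)] [([171.7, 268.9], 0.6)] expect [253.0183 332.5128] [171.9442 271.5542]
white [([302.8, 377.6], 0.65), ([247.7, 338.8], 0.26)] [([168.4, 226.5], 0.63)] expect [301.5451 376.6711] [172.5449 227.2119]
[] [([190.9, 294.4], 0.63)] [247.2582 336.4701] [192.8876 291.7361]
```

No pictures are left to view, so I check level and the sheet numerically, with the foot detections and with colours.

```bash
python3 -m inch '[[[0,0,0,0],[0,0,0,0],[0,0,0,0],[0,0,0,0]]]' >/dev/null
python3 - <<'E'
from h import *
np.set_printoptions(precision=1,suppress=True)
S=shot('scene');T=shot('top')
E={'red':((.596,-.166,.167),-.0414),'black':((.596,.098,.167),.0138),'white':((.595,.264,.167),-.0138)}
for l,(m,o) in E.items():
    f=np.array(m)+[0,o,-.044]
    print(l,'foot',places('scene',l+'_foot')[:2],proj(S,f),'mid',places('scene',l+'_mid')[:1],proj(S,m),'top foot',places('top',l+'_foot')[:2],proj(T,f))
print('blue',places('scene','blue_mid'),places('top','blue_mid'))
hs=cv2.cvtColor(S['img'],cv2.COLOR_BGR2HSV); m=cv2.inRange(hs,(0,120,120),(6,255,255)); r,c=np.where(m[120:250,240:320])
if len(r): # red plate silhouette vs projected rectangle
    q=cv2.boxPoints(cv2.minAreaRect(np.c_[c+240,r+120].astype(np.float32)));print('red sil',q.tolist())
print('red corners',[proj(S,(.596,-.166+a,.167+b))[::-1].tolist() for a in(-.045,.045) for b in(-.055,.055)])
for n,d in(('scene',S),('top',T)):
    hsv=cv2.cvtColor(d['img'],cv2.COLOR_BGR2HSV); mk=cv2.inRange(hsv,(6,110,60),(14,255,255))
    cs=max(cv2.findContours(mk,0,1)[0],key=cv2.contourArea); print(n,cv2.contourArea(cs),cv2.boxPoints(cv2.minAreaRect(cs)).tolist(),[proj(d,(.526+a,.032+b,.034))[::-1].tolist() for a,b in((-.062,-.032),(-.062,.032),(.062,.032),(.062,-.032))])
E
```

```text
red foot [([192.6, 269.1], 0.77)] [191.6 270.9] mid [([191.7, 275.6], 0.97)] [190.9 276.7] top foot [([169.5, 348.7], 0.69)] [172.7 351.9]
black foot [([263.7, 334.7], 0.78)] [264.7 335.6] mid [([254.9, 333.2], 0.69)] [253.  332.5] top foot [([171.8, 269.0], 0.7), ([167.8, 227.9], 0.56)] [173.4 269.4]
white foot [([302.3, 373.8], 0.69)] [303.9 370.8] mid [([299.4, 376.2], 0.85)] [301.2 376.4] top foot [([174.9, 229.2], 0.59), ([166.4, 229.6], 0.24)] [173.9 233.7]
blue [] [([167.6, 226.9], 0.26)]
red sil [[265.6460266113281, 170.30975341796875], [267.1327819824219, 169.00888061523438], [282.9911804199219, 187.13278198242188], [281.5044250488281, 188.43365478515625]]
red corners [[270.7105338888399, 193.10229221101451], [266.05710465442087, 169.54691303573568], [286.9130465818994, 211.47749619508994], [283.4321397687882, 188.4613216114651]]
scene 11364.0 [[0.0, 329.0], [0.0, 141.0], [104.0, 141.0], [104.0, 329.0]] [[345.3625673674661, 229.34249691314832], [358.7721186619507, 243.2003469886019], [326.9710328581881, 265.7596492769883], [313.91237596769315, 250.7000010978048]]
top 821.0 [[488.0919189453125, 39.956634521484375], [489.003173828125, -0.1362934112548828], [597.8787841796875, 2.3381500244140625], [596.967529296875, 42.43107604980469]] [[299.60448787109425, 208.00040567748766], [283.8830200695283, 208.10930889321577], [283.83557202720993, 177.78048948991446], [299.48479153245955, 177.66342933908345]]
```

Run:
```python
from h import *
T=shot('top'); h=cv2.cvtColor(T['img'][165:220,270:315],cv2.COLOR_BGR2HSV); mk=cv2.inRange(h,(3,110,50),(16,255,255))
cs=max(cv2.findContours(mk,0,1)[0],key=cv2.contourArea); print('top sheet',cv2.contourArea(cs),cv2.minAreaRect(cs),'off',(270,165))
S=shot('scene'); h=cv2.cvtColor(S['img'],cv2.COLOR_BGR2HSV)
for l,x0,y0 in (('white',.595,.264),('black',.596,.098)):
    a,b=proj(S,(x0,y0-.045,.222)),proj(S,(x0,y0+.045,.222)); print(l,'pred top edge',a.round(1),b.round(1))
    g=S['img'].astype(int)
    for t in(.05,.3,.5,.7,.95):
        p=a+(b-a)*t; r,c=p.round().astype(int); print([int(v) for v in g[r-6:r+7,c].max(1)])
print(observe()['contact_force'])
```

```text
top sheet 385.5 ((22.0, 28.5), (29.0, 14.0), 90.0) off (270, 165)
white pred top edge [277.3 365.6] [307.  392.9]
[105, 105, 114, 139, 168, 190, 193, 169, 130, 96, 82, 84, 84]
[105, 101, 104, 114, 142, 172, 192, 183, 146, 102, 86, 85, 86]
[102, 105, 109, 135, 172, 195, 194, 176, 129, 93, 85, 84, 83]
[103, 105, 108, 125, 168, 190, 196, 186, 166, 116, 89, 85, 82]
[174, 173, 172, 177, 185, 193, 194, 176, 138, 92, 88, 92, 98]
black pred top edge [230.1 321.7] [254.8 344.3]
[167, 166, 165, 165, 157, 96, 41, 25, 9, 11, 10, 0, 7]
[167, 165, 164, 149, 128, 73, 30, 21, 17, 4, 11, 11, 0]
[166, 161, 156, 160, 137, 87, 41, 24, 16, 14, 6, 12, 12]
[167, 167, 168, 161, 144, 108, 46, 27, 22, 15, 15, 10, 13]
[162, 171, 164, 141, 91, 41, 25, 8, 11, 17, 14, 15, 13]
[ 0.43122668  1.2292128  -0.16044553]
```

The top edges of white and black match the level prediction all along their length. The sheet's centre in the top view is at column 292, row 193.5, against a predicted 291.7, 192.9. I hand the job in.

```bash
python3 -c "
from cell import *
print(hand_in())"
```

```text
the job is handed in; nothing more can be done
None
```

I handed the job in at about 58 s of the 210 s allowed; no verdict was reported.

- **Copper sheet:** I slid it about 44 mm past the magazine's front edge, pinched it by that part and laid it on the pedestal. My last check puts its centre about 2 mm from the pedestal's, unturned and let go.
- **Carriers:** Red hangs on pin 1 by its -27 mm hole, black on pin 3 by its +9 mm hole, and white on pin 4 by its -9 mm hole. There was no blue carrier.
- **Level check:** The top edges of all three in the scene camera match a level hang to within about a pixel.
- **Left alone:** The arm kept clear of the jar, lens, chip box and green look-alike. I did not measure their positions again at the end.

**Checks that failed or disagreed:**
- My final overview picture could not be viewed because the limit of 16 was used up, so the last checks are numerical only.
- The scene camera's network missed the sheet in its last call; the top camera confirmed it.
- The white foot detections were off by 3 to 5 pixels from the expected place, unlike white's top edge, which agreed.
- One weak "blue" report (confidence 0.26) was the white carrier.

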